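# Take a pile of returned goods down and set each on its own display tray

## Robot

A 7-joint arm with a two-finger parallel gripper is mounted at the origin on a cart in front of the work surface, level with it; the furniture and walls round the work are solid. World frame = base frame: x ahead of the robot, y to its left, z up, the work surface at z = 0. Lengths are in m, angles in rad, forces in N, time in s.
With the tool pointing down it reaches from about 0.425 to 1.025 m from the base axis. Payload 9.4 kg.
Tool frame: the origin (TCP) lies midway between the tips of the shut fingers; the grasp point (between the pads) lies 19 mm behind it; z points along the fingers, y is the line along which they close (so a half turn about z gives the same grasp; the last joint's range is limited). The gripper opens to 93 mm and grips with 3 to 60 N. Pads are 15 mm wide; open, the fingers measure 128 mm over their backs; the gripper's body (75 mm by 188 mm) begins 65 mm behind the grasp point.
Start: joints at [-0.077, 0.599, -0.003, 1.599, 0.002, 0.943, -0.08], TCP at [0.725, -0, 0.219] pointing down, gripper open.
Joint ranges: [-2.57, 2.57], [-0.35, 1.97], [-1.29, 1.29], [0.11, 2.56], [-1.05, 4.19], [0.11, 1.86], [-2.63, 2.63]. Speed limits (rad/s): [2.22, 2.22, 3.01, 3.01, 3.14, 3.14, 3.14].

## Interface

Orientations are given as a rotation vector (axis times angle).
In Python, from plant import r gives the robot as it stands.
- The arm moves only by the tool move_tool, called after "Emit:" as a command line: name --argument value ..., lists and objects as JSON in quotes. Schema: {"type":"object","properties":{"deltas":{"type":"array","items":{"type":"array","items":{"type":"array","items":{"type":"number"},"minItems":7,"maxItems":7},"minItems":1,"maxItems":5},"minItems":1,"maxItems":1},"grip_force":{"type":"number"},"only":{"type":"string"},"quiet":{"type":"boolean"},"lines":{"type":"string"}},"required":["deltas"],"additionalProperties":false}. deltas is a list that holds a single list of rows (three levels of brackets), with 1 to 5 rows, each of 7 numbers: the opening from 0.0 (shut) to 1.0 (fully open), then dx, dy, dz in shares of 400 mm (1.0 is 400 mm), then a rotation vector rx, ry, rz in normalised numbers (1 is pi rad); each row shifts and turns the commanded pose from where the row before left it, along the tool's axes as they then stand; what a row does not reach is not made up. A row lasts 1/12 s, in which the tool goes at most 0.0417 m and 0.125 rad, less where a joint would pass 70% of its speed; a pose out of reach is approached as far as the arm can. The fingers move at their own pace and stop on an object; grip_force is the grip in N (left out, the last holds). Time passes only in rows, so rows that do not move let the fingers close. The tool returns the time, the measured TCP pose, the force, the opening and the grip force at its end. only (a regular expression) keeps the lines of the reply that match it, lines (a string "A,B") keeps lines A to B, and quiet returns only ok. A shift or turn number past 1, either way, is cut back to 1. Input that does not fit is refused with a message, and nothing moves.
- r.get_state(): the state, without advancing time (a new reading comes with each control period).
- r.read_camera(name): name is "scene" or "side" or "wrist"; returns the picture (400x640x3 uint8, red, green, blue); there is no depth.
- r.camera_params(name): a dict with "fx", "fy", "cx", "cy" (pixels), "world_to_cam" (4x4, takes a point from world to camera coordinates). Camera axes: x right, y up, looking along -z (the intrinsics and any distortion apply to the point x, -y, -z); pixel columns grow to the right and rows downward; lengths in m; the calibration is good to about 2 mm. A picture is of the moment at which its call begins: read the wrist's pose just before it. camera_params takes no time and is no camera call; for the wrist camera it gives the pose at the moment of the call.
- r.job_done(): hands the job in; it is judged then, once.
The state is a dict: "time_s": time; "joints": joint angles; "joint_velocities": joint speeds; "tau": joint torques, N m; "position": TCP position; "orientation": TCP orientation; "ft_force": force on the tool from outside, world axes, zero at the start; "torque": the same for the moment, N m; "finger_gap": opening from 0.0 (shut) to 1.0 (fully open); "finger_force": force on a finger pad.
Only numpy, scipy, OpenCV 4.12 (cv2) and the standard library are available. Lean on these libraries where they do the work, as an engineer would, in place of code of your own. Each camera call takes 0.05 s, during which the arm holds its last target. There are 200 camera calls.

## Task

Goods that a customer left in one pile have to go back on show: work from the top of the pile down and put each thing straight into the empty wooden display tray cut to its shape before taking the next. The roller stamp stands upright in the block with the small square well, the tape roll lies in the round recess, the ink pad in the nearly square one and the pink carton in the long one, each let go and sitting fully down and level. Set them down gently without dropping or tipping any, and leave the yellow carton and the flat white pack where they lie.

Things in the scene. Friction and masses are not known exactly. Their poses are not given: they have to be found in the camera images.
- roller_stamp: Pocket stamp, upright black square post 23 x 23 mm (22 mm between the fingers), 68 mm tall, with a cap as its upper part that does not come off; top of the pile, standing on the tape roll. Origin: centre of its underside; z points up along the post, x and y are square to its faces.
- tape_roll: Roll of paper tape lying flat, a solid disc 51 mm in diameter and 18 mm high, cream top and gold-striped rim (no open core); second in the pile, lying on the ink pad. Origin: centre of its underside, z up.
- ink_pad: Closed black ink pad, 69 x 76 x 20 mm (the rigid part that fingers meet is 65 x 76 x 19 mm; lid fixed); third in the pile, lying crosswise on the pink carton. Origin: centre of its underside; x along the 65 mm side (grip across it), y along the 76 mm side, z up.
- pink_carton: Flat closed pink carton, 68 x 100 x 18 mm; the bottom of the pile, lying on the table. Origin: centre of its underside; x along the 68 mm side (grip across it), y along the 100 mm side, z up.
- long_tray: Fixed low pale-wood display tray for the pink carton, 94 x 126 mm, 13 mm high, empty, grey felt floor. Recess 80 (x) x 112 (y) mm, 7 mm deep, centred; walls 7 mm thick, a 44 mm wide thumb notch down to the recess floor in the middle of each long side (-x and +x). Origin: centre of its underside, 6 mm below the recess floor. x points to the back, y along the long side, z up.
- square_tray: Fixed low pale-wood display tray for the ink pad, 95 x 102 mm, 13 mm high, empty, grey felt floor. Nearly square recess 81 (x) x 88 (y) mm, 7 mm deep, centred; walls 7 mm thick, a 44 mm wide thumb notch down to the recess floor in the middle of the -x and +x sides. Origin: centre of its underside, 6 mm below the recess floor. x points to the back, y to the left, z up.
- round_tray: Fixed low square pale-wood display tray for the tape roll, 88 x 88 mm, 13 mm high, empty, lined with thin grey felt, with a round recess 63 mm in diameter and 7 mm deep in its middle (no notches). Origin: centre of its underside; the recess floor lies 6 mm above it.
- stamp_stand: Fixed small pale-wood block for the roller stamp, 64 x 64 mm, 20 mm high, with an empty square well 35 x 35 mm, 14 mm deep in its middle (grey felt floor), sides along the block's x and y. Origin: centre of its underside, 6 mm below the well's floor. It stands just behind three fixed clear plastic racks, 90 mm high, in the middle of the table: pass above them.
- yellow_carton: Loose small yellow carton, 72 x 92 x 24 mm, lying flat near the work: a bystander to leave alone. Origin: centre of its underside, z up.
- flat_pack: Loose flat white pack, 85 x 110 x 12 mm, lying near the work: a bystander to leave alone. Origin: centre of its underside, z up.
Things that resemble listed ones, but are neither listed nor needed, are in the scene too. Leave any red look-alike of the tape_roll alone.

How it is judged:
By the outcome, as a careful person would: the job done as asked, in the order asked, and still so for the second after the job is handed in, with the robot touching nothing.
It also fails if it takes over 126 s, if anything falls off the work surface, if the arm or the gripper's body presses on something with over 40 N, if the wrist force passes 120 N, or if a joint passes its speed limit or range.

## Working session

There is one attempt and no reset: what is moved stays moved. The work goes in short steps, Python scripts to look and compute and a tool call to move; the robot and the scene stay as the last step left them, time stands still between calls to the robot, and variables do not carry over. Pictures are saved under pics/ and viewed, at most 14 in all, crops included, and the job is handed in when it is done.

```bash
ls; mkdir -p pics; python3 - <<'E'
from plant import r
import cv2
s=r.get_state();print(s)
for n in("scene","side","wrist"):
    p=r.camera_params(n);print(n,p)
    cv2.imwrite(f"pics/{n}0.png",r.read_camera(n)[:,:,::-1])
E
```

```text
pics
{'time_s': 0.0, 'joints': array([-0.07669706,  0.60008701, -0.00255605,  1.60009082,  0.0017928 ,
        0.94290483, -0.07982839]), 'joint_velocities': array([-0.00209947,  0.00076774,  0.00146995,  0.00054597, -0.00025865,
       -0.00210873,  0.00141201]), 'tau': array([ 5.70884713e-04, -7.65060925e+01,  1.49801854e+00, -2.52344084e+01,
       -5.23842021e-02,  1.69115182e-02,  2.08527672e-04]), 'position': array([ 7.24531924e-01, -8.68246631e-06,  2.17801264e-01]), 'orientation': array([-2.22072493e+00, -2.22079926e+00,  1.78439812e-03]), 'ft_force': array([-0.54390239, -1.11303743,  0.17972234]), 'torque': array([ 0.0169408 , -0.05419972,  0.02958657]), 'finger_force': 0.0, 'finger_gap': 0.999542008933437}
scene {'fx': 449.83651533063727, 'fy': 449.83651533063727, 'cx': 316.2344847893333, 'cy': 198.58703393750642, 'world_to_cam': array([[ 0.86151788, -0.50729987, -0.02082743, -0.46568629],
       [ 0.24241101,  0.37493628,  0.89479589, -0.23148848],
       [-0.44612088, -0.77593146,  0.44598938, -0.91586632],
       [ 0.        ,  0.        ,  0.        ,  1.        ]])}
side {'fx': 493.95589145713774, 'fy': 493.95589145713774, 'cx': 320.4499140153469, 'cy': 199.59188366572258, 'world_to_cam': array([[ 0.97802214, -0.20841254,  0.00607439, -0.58471731],
       [ 0.089645  ,  0.44662539,  0.89021881, -0.16645095],
       [-0.18824575, -0.87010917,  0.45549267, -1.3267258 ],
       [ 0.        ,  0.        ,  0.        ,  1.        ]])}
wrist {'fx': 286.6663529924293, 'fy': 286.6663529924293, 'cx': 318.80506231753947, 'cy': 198.13392605145512, 'world_to_cam': array([[ 9.99998706e-01, -1.20241862e-03, -1.06883492e-03,
        -7.24209349e-01],
       [ 8.37974545e-04,  9.56430390e-01, -2.91959256e-01,
         3.42125658e-02],
       [ 1.37332344e-03,  2.91957982e-01,  9.56430160e-01,
        -3.92574598e-01],
       [ 0.00000000e+00,  0.00000000e+00,  0.00000000e+00,
         1.00000000e+00]])}
```

View pics/scene0.png

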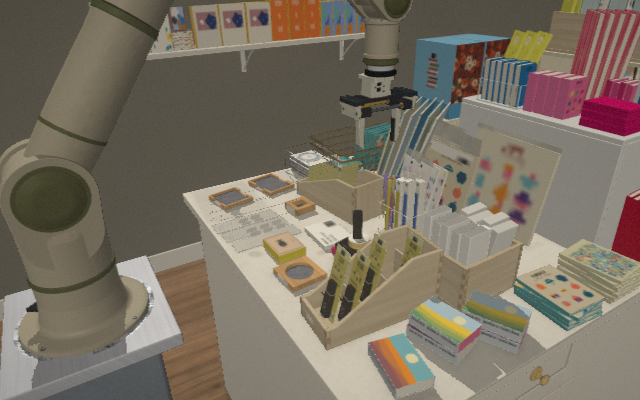

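View pics/side0.png

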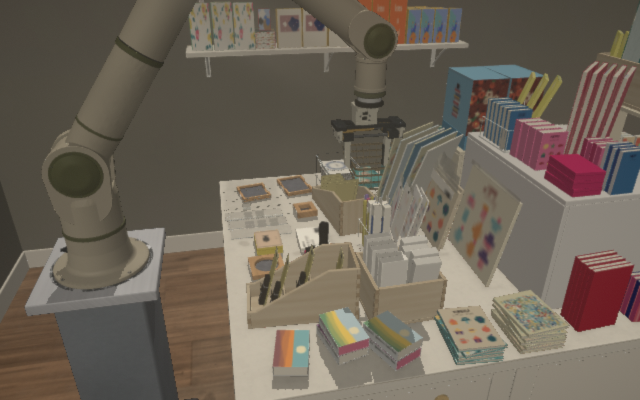

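View pics/wrist0.png

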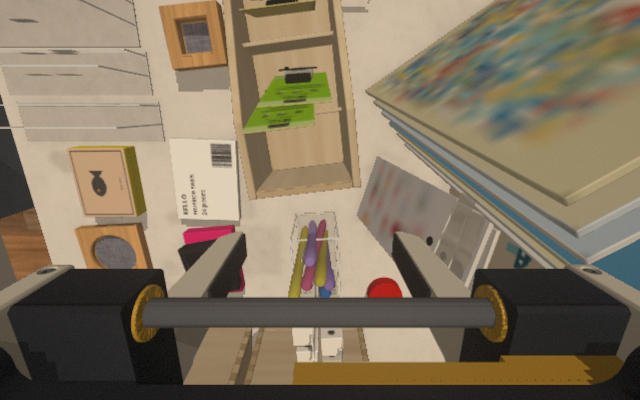

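```bash
cat > h.py <<'E'
from plant import r
import numpy as np, cv2
def unproj(p,uv,z):
    W=np.array(p["world_to_cam"]);R=W[:3,:3];c=-R.T@W[:3,3]
    uv=np.atleast_2d(uv).astype(float)
    d=np.c_[(uv[:,0]-p["cx"])/p["fx"],-(uv[:,1]-p["cy"])/p["fy"],-np.ones(len(uv))]@R
    return c+d*((z-c[2])/d[:,2])[:,None]
def proj(p,X):
    W=np.array(p["world_to_cam"]);q=np.atleast_2d(X)@W[:3,:3].T+W[:3,3]
    return np.c_[p["cx"]+p["fx"]*q[:,0]/-q[:,2],p["cy"]-p["fy"]*q[:,1]/-q[:,2]]
def snap(n,f,crop=None,k=1):
    p=r.camera_params(n);im=r.read_camera(n)[:,:,::-1]
    cv2.imwrite(f"pics/{f}_raw.png",im);np.save(f"pics/{f}.npy",p,allow_pickle=True)
    if crop: im=im[crop[1]:crop[3],crop[0]:crop[2]]
    cv2.imwrite(f"pics/{f}.png",cv2.resize(im,None,fx=k,fy=k,interpolation=cv2.INTER_CUBIC));return p
E
python3 - <<'E'
from h import *
np.set_printoptions(precision=3,suppress=True)
p=r.camera_params("wrist");W=p["world_to_cam"];print("cam",-W[:3,:3].T@W[:3,3])
print("wr: stand,roundtray,yellow,flat,red",unproj(p,[[194,36],[113,250],[108,180],[208,180],[385,290]],.015))
p=r.camera_params("scene")
print("sc: trays",unproj(p,[[231,197],[272,183],[300,205],[300,271]],.013))
print("pile stamp base/tape, stamp top z.125",unproj(p,[357,240],.056),unproj(p,[358,211],.124))
print("organiser tops",unproj(p,[[385,190],[412,228]],.1))
E
```

```text
cam [0.725 0.081 0.385]
wr: stand,roundtray,yellow,flat,red [[ 0.581  0.163  0.015]
 [ 0.43  -0.109  0.015]
 [ 0.445 -0.006  0.015]
 [ 0.578 -0.007  0.015]
 [ 0.823 -0.176  0.015]]
sc: trays [[ 0.432  0.32   0.013]
 [ 0.58   0.344  0.013]
 [ 0.582  0.161  0.013]
 [ 0.427 -0.122  0.013]]
pile stamp base/tape, stamp top z.125 [[ 0.569 -0.139  0.056]] [[ 0.578 -0.127  0.124]]
organiser tops [[ 0.731 -0.034  0.1  ]
 [ 0.659 -0.221  0.1  ]]
```

```bash
python3 - <<'E'
import cv2
a=cv2.imread('pics/scene0.png')[150:330,180:450]
cv2.imwrite('pics/c1.png',cv2.resize(a,None,fx=2.9,fy=2.9,interpolation=cv2.INTER_CUBIC))
E
```

```text
(no output)
```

View pics/c1.png

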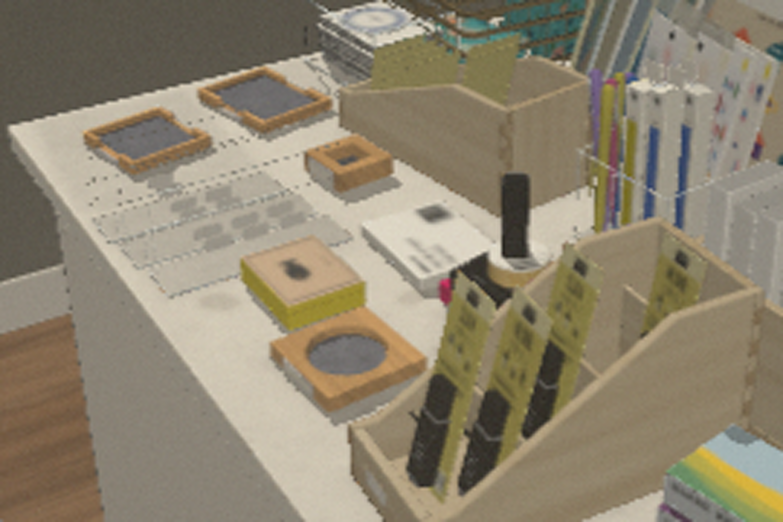

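Scene crop: stamp at scene px (358,225) on the cream tape roll (357,240), over the black ink pad and pink carton. Round tray is at (300,272), stand (300,206), small tray (231,197), other tray (272,183). Look-alikes for the stamp are the black pens in the organiser at (335,300), (352,300) and (375,280). For the tape roll it is the red disc at wrist px (385,290); for the trays, each other. The choice is the upright black post at (358,225). I'll check it from above.

Units first: shifts go in shares of 400 mm and turns go in shares of pi rad. So -0.038 m / 0.4 = -0.095, -0.03 m / 0.4 = -0.075.

Emit:
move_tool --deltas '[[[1, 0, -0.03, -0.095, 0, 0, 0], [1, -0.05, -0.05, -0.075, 0, 0, 0], [1, -0.07, -0.05, -0.055, 0, 0, 0], [1, -0.07, -0.05, -0.055, 0, 0, 0], [1, -0.07, -0.05, -0.055, 0, 0, 0]]]'

```text
time_s: 0.57
position: [0.6318, -0.1048, 0.3535]
orientation: [-2.221, -2.222, 0.0]
ft_force: [0.7, -2.0, 0.1]
finger_gap: 0.999
finger_force: 0.0
```

Emit:
move_tool --deltas '[[[1, -0.075, -0.05, -0.0375, 0, 0, 0], [1, -0.075, -0.05, -0.025, 0, 0, 0], [1, -0.075, -0.05, 0, 0, 0, 0], [1, 0, 0, 0, 0, 0, 0]]]'

```text
time_s: 0.9
position: [0.5687, -0.2016, 0.379]
orientation: [2.23, 2.209, -0.004]
ft_force: [-0.4, -0.1, 0.2]
finger_gap: 0.998
finger_force: 0.0
```

```bash
python3 - <<'E'
from h import *
p=snap("wrist","w1");print(r.get_state()["position"])
E
```

```text
[ 0.57063515 -0.19819145  0.3783716 ]
```

View pics/w1.png

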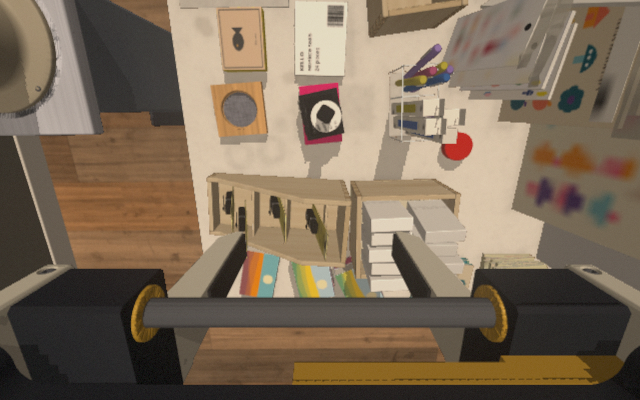

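Top view: the black post's top is a diamond at (327,113) on the white-topped disc at (321,118). Below it are the black pad and, at (321,115), the pink carton. The red look-alike disc at (457,146) stays put. Yellow carton is at (242,40), flat pack (320,37), round tray (240,108).

```bash
python3 - <<'E'
import cv2
a=cv2.imread('pics/w1_raw.png')[70:160,265:385]
cv2.imwrite('pics/c2.png',cv2.resize(a,None,fx=6.5,fy=6.5,interpolation=cv2.INTER_CUBIC))
E
```

```text
(no output)
```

View pics/c2.png

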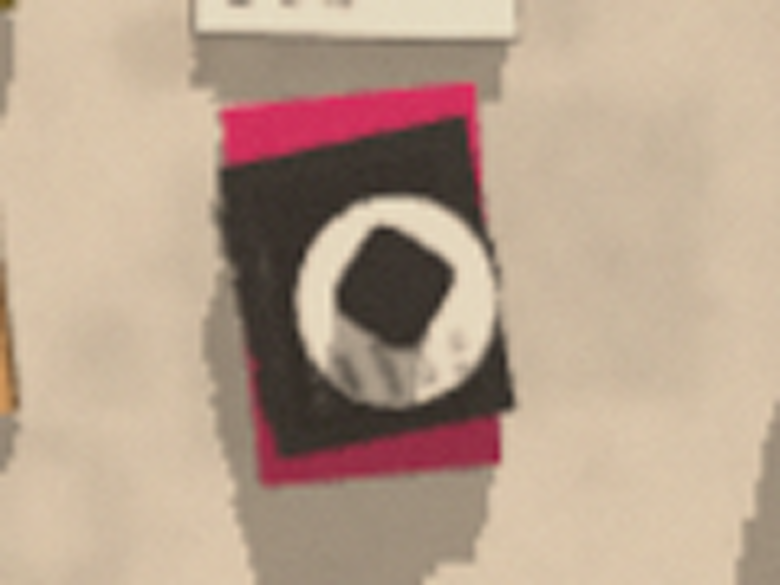

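```bash
cat > m.py <<'E'
from h import *
np.set_printoptions(precision=4,suppress=True)
def quad(p,c,z):
    X=unproj(p,c,z);e=[np.round(np.linalg.norm(X[i]-X[(i+1)%4]),4) for i in range(4)]
    v=X[1]-X[0]+X[2]-X[3];w=X[0]-X[3]+X[1]-X[2]
    print("ctr",X.mean(0),"sides",e,"yaw of top edge,side edge(-90)",np.degrees(np.arctan2(v[1],v[0])),np.degrees(np.arctan2(w[1],w[0]))-90)
    return X
E
python3 - <<'E'
from m import *
p=np.load('pics/w1.npy',allow_pickle=True).item()
f=lambda c:np.array([265,70])+(np.array(c)+.5)/6.5-.5
print("stamp");quad(p,f([(385,223),(455,272),(405,347),(337,280)]),.124)
t=f([(295,298),(500,305),(397,194),(397,408)]);X=unproj(p,t,.056);print("tape",X.mean(0),X)
print("pad");quad(p,f([(222,170),(467,117),(513,408),(282,457)]),.038)
print("pink");quad(p,f([(222,108),(475,83),(500,462),(262,487)]),.018)
# stand etc in initial views
p=np.load('pics/w1.npy',allow_pickle=True).item()
print("organiser near corners",unproj(p,[[208,175],[347,180],[347,190],[352,180]],.1))
E
```

```text
stamp
ctr [ 0.5788 -0.1245  0.124 ] sides [np.float64(0.0182), np.float64(0.019), np.float64(0.0205), np.float64(0.0156)] yaw of top edge,side edge(-90) -39.36438436153608 -38.057404927917744
tape [ 0.5808 -0.1304  0.056 ] [[ 0.555  -0.1292  0.056 ]
 [ 0.6067 -0.1314  0.056 ]
 [ 0.5808 -0.1046  0.056 ]
 [ 0.5806 -0.1566  0.056 ]]
pad
ctr [ 0.5744 -0.128   0.038 ] sides [np.float64(0.0639), np.float64(0.0737), np.float64(0.063), np.float64(0.074)] yaw of top edge,side edge(-90) 11.023415344031234 10.386712744872455
pink
ctr [ 0.5729 -0.1281  0.018 ] sides [np.float64(0.0671), np.float64(0.0988), np.float64(0.0669), np.float64(0.0996)] yaw of top edge,side edge(-90) 4.992494417405663 4.61717001051376
organiser near corners [[ 0.3927 -0.2175  0.1   ]
 [ 0.6134 -0.228   0.1   ]
 [ 0.6137 -0.2445  0.1   ]
 [ 0.6214 -0.228   0.1   ]]
```

Converted, 0.02 m / 0.4 = 0.05, 0.018 m / 0.4 = 0.045, -0.112 rad / 3.1416 = -0.0357.

Emit:
move_tool --deltas '[[[1, 0.045, 0.005, 0.05, 0, 0, -0.0357], [1, 0.045, 0.005, 0.05, 0, 0, -0.0357], [1, 0.045, 0.005, 0.05, 0, 0, -0.0357], [1, 0, 0, 0.05, 0, 0, -0.0357], [1, 0, 0, 0.05, 0, 0, -0.0357]]]'

```text
time_s: 1.37
position: [0.5732, -0.1372, 0.2765]
orientation: [-1.508, -2.755, -0.001]
ft_force: [0.5, -1.2, 0.2]
finger_gap: 0.999
finger_force: 0.0
```

Emit:
move_tool --deltas '[[[1, 0, 0, 0.05, 0, 0, -0.0357], [0.8, 0, 0, 0.05, 0, 0, -0.0357], [0.7, 0, 0, 0, 0, 0, -0.0357], [0.7, 0, 0, 0, 0, 0, 0], [0.7, 0, 0, 0, 0, 0, 0]]]'

```text
time_s: 1.78
position: [0.5732, -0.1392, 0.2373]
orientation: [-1.044, -2.962, -0.001]
ft_force: [0.5, 0.4, 0.2]
finger_gap: 0.763
finger_force: 0.0
```

```bash
python3 - <<'E'
from m import *
from scipy.spatial.transform import Rotation as R
s=r.get_state();print(s["position"]);print(R.from_rotvec(s["orientation"]).as_matrix())
p=snap("wrist","w2",(200,100,440,330),3)
E
```

```text
[ 0.5732 -0.1392  0.2373]
[[-0.7791  0.6269 -0.0005]
 [ 0.6269  0.7791  0.0007]
 [ 0.0008  0.0003 -1.    ]]
```

View pics/w2.png

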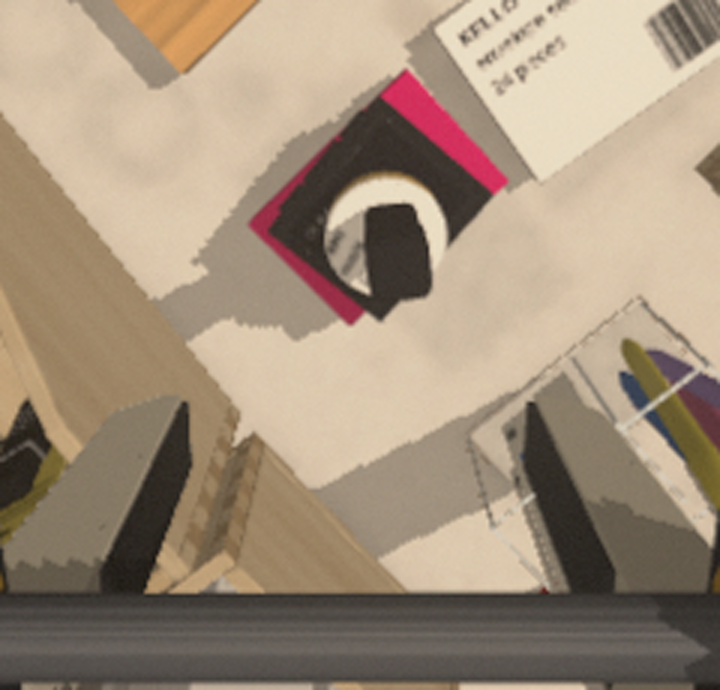

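```bash
python3 - <<'E'
import cv2,numpy as np
a=cv2.imread('pics/w2_raw.png')[155:210,300:360].astype(float)
a=np.clip((a-20)*3.5,0,255).astype(np.uint8)
cv2.imwrite('pics/c3.png',cv2.resize(a,None,fx=10,fy=10,interpolation=cv2.INTER_CUBIC))
from m import *
p=np.load('pics/w2.npy',allow_pickle=True).item()
c=np.array([.5788,-.1245])
for th in(-38.7,):
    t=np.radians(th);R=np.array([[np.cos(t),-np.sin(t)],[np.sin(t),np.cos(t)]])
    for z in(.124,.056):
        X=[[*(c+R@np.array(k)*.0115),z] for k in((-1,1),(1,1),(1,-1),(-1,-1))]
        print((proj(p,X)-[300,155]+.5)*10)
E
```

```text
[[461.5426 238.8931]
 [456.1805 458.2888]
 [231.5702 458.9824]
 [231.6944 239.6272]]
[[412.1403 114.2904]
 [408.6726 296.2068]
 [224.8125 296.7889]
 [224.7854 114.9   ]]
```

View pics/c3.png

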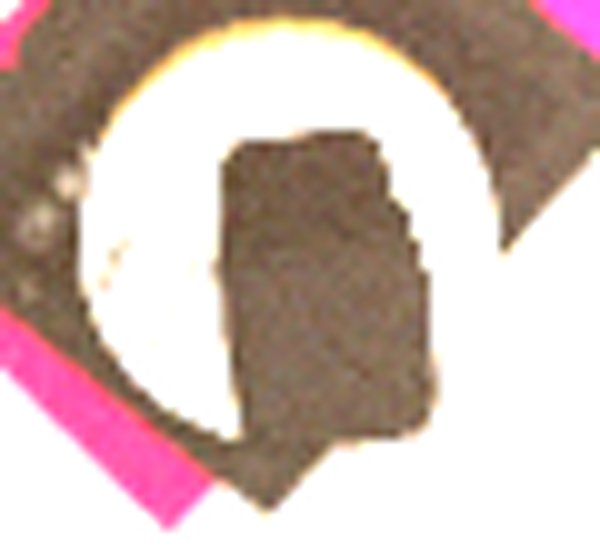

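```bash
python3 - <<'E'
from m import *
p=np.load('pics/w1.npy',allow_pickle=True).item();q=r.camera_params("scene")
for z in(.06,.08,.1,.12,.14,.16):
    print(z,unproj(p,[[347,180],[268,197]],z)[:,:2].ravel(),unproj(q,[[407.6,226.5],[380,236]],z)[:,:2].ravel())
E
```

```text
0.06 [ 0.6174 -0.2377  0.4781 -0.2671] [ 0.7029 -0.1589  0.6204 -0.1583]
0.08 [ 0.6154 -0.2328  0.4818 -0.261 ] [ 0.6789 -0.1846  0.5995 -0.184 ]
0.1 [ 0.6134 -0.228   0.4856 -0.255 ] [ 0.655  -0.2103  0.5785 -0.2097]
0.12 [ 0.6114 -0.2231  0.4894 -0.2489] [ 0.631  -0.236   0.5576 -0.2354]
0.14 [ 0.6095 -0.2183  0.4931 -0.2428] [ 0.607  -0.2616  0.5366 -0.2611]
0.16 [ 0.6075 -0.2134  0.4969 -0.2368] [ 0.5831 -0.2873  0.5157 -0.2868]
```

The enhanced crop shows the post's base near w2 px (330,173) and its top near (333,188). Edges sit about 4° off the tool, so I'm adjusting the yaw while descending.

Converted, 0.035 m / 0.4 = 0.0875, 0.03 m / 0.4 = 0.075, -0.07 rad / 3.1416 = -0.0223.

Emit:
move_tool --deltas '[[[0.7, 0.0138, 0.0345, 0, 0, 0, -0.0223], [0.7, 0, 0, 0.0875, 0, 0, 0], [0.7, 0, 0, 0.0875, 0, 0, 0], [0.7, 0, 0, 0.075, 0, 0, 0], [0.7, 0, 0, 0.05, 0, 0, 0]]]'

```text
time_s: 2.25
position: [0.5769, -0.1252, 0.1159]
orientation: [-0.94, -2.997, 0.0]
ft_force: [-0.0, -0.9, 0.1]
finger_gap: 0.697
finger_force: 0.0
```

Emit:
move_tool --deltas '[[[0.7, 0, 0, 0.05, 0, 0, 0], [0.7, 0, 0, 0.04, 0, 0, 0], [0.7, 0, 0, 0, 0, 0, 0], [0.7, 0, 0, 0, 0, 0, 0]]]'

```text
time_s: 2.58
position: [0.5775, -0.1254, 0.0817]
orientation: [-0.938, -2.998, 0.0]
ft_force: [1.1, -0.1, 0.5]
finger_gap: 0.703
finger_force: 0.0
```

```bash
python3 - <<'E'
from m import *
p=snap("wrist","w3",(200,100,440,330),3);print(r.get_state()["position"])
E
```

```text
[ 0.5779 -0.1255  0.0825]
```

View pics/w3.png

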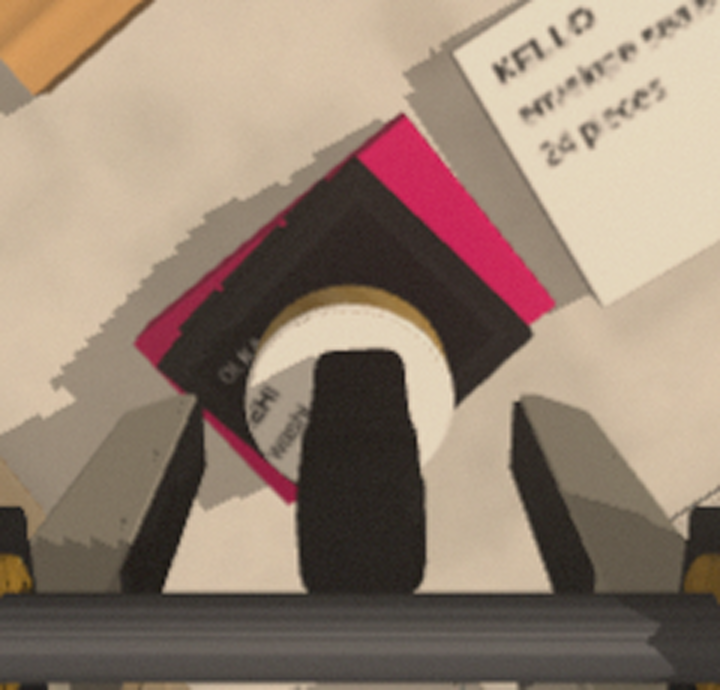

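The post stands centred and square between the fingers (crop x≈361, finger midline ≈357). Closing.

Emit:
move_tool --deltas '[[[0.4, 0, 0, 0, 0, 0, 0], [0.3, 0, 0, 0, 0, 0, 0], [0.2, 0, 0, 0, 0, 0, 0], [0.2, 0, 0, 0, 0, 0, 0], [0.2, 0, 0, 0, 0, 0, 0]]]' --grip_force 15

```text
time_s: 3.05
position: [0.5774, -0.1258, 0.0821]
orientation: [0.936, 2.998, 0.0]
ft_force: [0.0, -0.6, 0.7]
finger_gap: 0.392
finger_force: 0.0
```

Emit:
move_tool --deltas '[[[0.15, 0, 0, 0, 0, 0, 0], [0.15, 0, 0, 0, 0, 0, 0], [0.15, 0, 0, 0, 0, 0, 0]]]'

```text
time_s: 3.3
position: [0.5773, -0.1257, 0.0817]
orientation: [0.936, 2.999, -0.0]
ft_force: [-0.8, 0.1, 1.4]
finger_gap: 0.246
finger_force: 15.0
```

Converted, -0.035 m / 0.4 = -0.0875, -0.025 m / 0.4 = -0.0625, -0.1 rad / 3.1416 = -0.0318.

Emit:
move_tool --deltas '[[[0.15, 0, 0, -0.025, 0, 0, 0], [0.15, 0, 0, -0.0625, 0, 0, 0], [0.15, 0, 0, -0.0875, 0, 0, 0], [0.15, 0, 0, -0.0875, 0, 0, 0], [0.15, 0, 0, -0.0375, 0, 0, -0.0318]]]'

```text
time_s: 3.72
position: [0.5787, -0.1257, 0.2064]
orientation: [0.785, 3.037, 0.0]
ft_force: [0.2, -0.1, -0.5]
finger_gap: 0.243
finger_force: 15.0
```

Emit:
move_tool --deltas '[[[0.15, 0, 0, 0, 0, 0, -0.0321], [0.15, 0, 0, 0, 0, 0, -0.0321], [0.15, 0, 0, 0, 0, 0, -0.0321], [0.15, 0, 0, 0, 0, 0, -0.0321], [0.15, 0, 0, 0, 0, 0, -0.0321]]]'

```text
time_s: 4.13
position: [0.5771, -0.1258, 0.2024]
orientation: [-0.008, 3.141, -0.001]
ft_force: [-0.4, -0.0, 0.1]
finger_gap: 0.241
finger_force: 15.0
```

Emit:
move_tool --deltas '[[[0.15, 0, 0.05, 0, 0, 0, 0], [0.15, 0, 0.075, 0, 0, 0, 0], [0.15, 0, 0.0875, 0, 0, 0, 0], [0.15, 0, 0.0875, 0, 0, 0, 0], [0.15, 0, 0.075, 0, 0, 0, 0]]]'

```text
time_s: 4.55
position: [0.5769, 0.0264, 0.2024]
orientation: [-0.001, 3.141, 0.001]
ft_force: [0.5, -0.6, -1.0]
finger_gap: 0.24
finger_force: 15.0
```

Emit:
move_tool --deltas '[[[0.15, 0, 0.05, 0, 0, 0, 0], [0.15, 0, 0.025, 0, 0, 0, 0], [0.15, 0, 0, 0, 0, 0, 0], [0.15, 0, 0, 0, 0, 0, 0]]]'

```text
time_s: 4.88
position: [0.5772, 0.0535, 0.2018]
orientation: [0.001, -3.142, 0.001]
ft_force: [0.1, -0.8, -0.1]
finger_gap: 0.244
finger_force: 15.0
```

```bash
python3 - <<'E'
from m import *
print(r.get_state()["position"])
p=snap("wrist","w4")
E
```

```text
[0.5772 0.0535 0.2018]
```

View pics/w4.png

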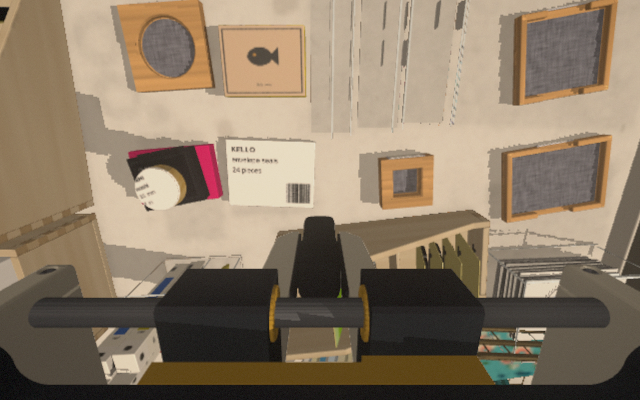

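Over the racks: the stand is at (406,181), trays at (563,52) and (556,180), the round tray at (166,46), and the stamp is held upright. Zooming on the trays.

```bash
python3 - <<'E'
import cv2
a=cv2.imread('pics/w4_raw.png')[0:230,370:640]
cv2.imwrite('pics/c4.png',cv2.resize(a,None,fx=2.6,fy=2.6,interpolation=cv2.INTER_CUBIC))
E
```

```text
(no output)
```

View pics/c4.png

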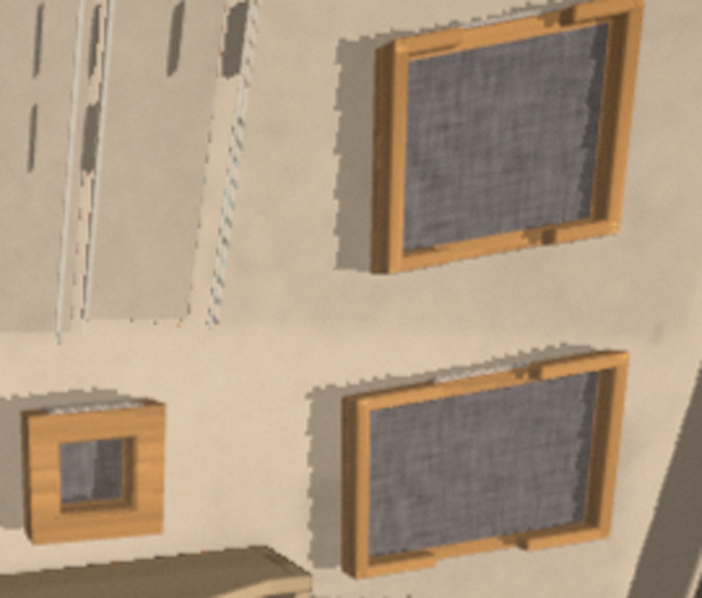

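```bash
python3 - <<'E'
from m import *
p=np.load('pics/w4.npy',allow_pickle=True).item()
f=lambda c:np.array([370,0])+(np.array(c)+.5)/2.6-.5
def q2(n,c,z): print(n);print(quad(p,f(c),z)[:,:2])
q2("square",[(393,41),(643,2),(615,235),(388,272)],.013)
q2("long",[(358,400),(628,352),(608,535),(357,577)],.013)
q2("stand",[(29,413),(165,403),(163,535),(33,543)],.020)
q2("well",[(60,441),(136,435),(132,510),(60,513)],.020)
E
```

```text
square
ctr [0.4354 0.3297 0.013 ] sides [np.float64(0.1009), np.float64(0.0911), np.float64(0.0993), np.float64(0.0931)] yaw of top edge,side edge(-90) 98.48118585456899 -260.30748668970864
[[0.397  0.272 ]
 [0.3831 0.3719]
 [0.473  0.3865]
 [0.4886 0.2884]]
long
ctr [0.5804 0.3549 0.013 ] sides [np.float64(0.1236), np.float64(0.0914), np.float64(0.1235), np.float64(0.0918)] yaw of top edge,side edge(-90) 100.45776990037452 -259.5616989907239
[[0.5465 0.2858]
 [0.5242 0.4074]
 [0.6142 0.4239]
 [0.6368 0.3025]]
stand
ctr [0.5815 0.163  0.02  ] sides [np.float64(0.0634), np.float64(0.0653), np.float64(0.0638), np.float64(0.0647)] yaw of top edge,side edge(-90) 93.96625571149347 -264.4993664202367
[[0.5515 0.1283]
 [0.5469 0.1915]
 [0.6118 0.198 ]
 [0.616  0.1343]]
well
ctr [0.5816 0.1628 0.02  ] sides [np.float64(0.0358), np.float64(0.037), np.float64(0.035), np.float64(0.0357)] yaw of top edge,side edge(-90) 93.54399729882732 -266.4305788885216
[[0.5648 0.1438]
 [0.562  0.1795]
 [0.599  0.1814]
 [0.6005 0.1465]]
```

Converted, 0.035 m / 0.4 = 0.0875, 0.03 m / 0.4 = 0.075, -0.07 rad / 3.1416 = -0.0223.

Emit:
move_tool --deltas '[[[0.15, -0.0108, 0.0625, 0, 0, 0, 0], [0.15, 0, 0.0875, 0, 0, 0, 0], [0.15, 0, 0.075, 0, 0, 0, 0], [0.15, 0, 0.0488, 0, 0, 0, 0], [0.15, 0, 0, 0, 0, 0, -0.0223]]]'

```text
time_s: 5.35
position: [0.5815, 0.1672, 0.2019]
orientation: [-0.113, 3.139, 0.003]
ft_force: [-0.4, -0.3, -0.2]
finger_gap: 0.238
finger_force: 15.0
```

Emit:
move_tool --deltas '[[[0.15, 0, 0, 0.075, 0, 0, 0], [0.15, 0, 0, 0.075, 0, 0, 0], [0.15, 0, 0, 0.05, 0, 0, 0], [0.15, 0, 0, 0, 0, 0, 0], [0.15, 0, 0, 0, 0, 0, 0]]]'

```text
time_s: 5.77
position: [0.5814, 0.1618, 0.121]
orientation: [0.107, -3.138, 0.002]
ft_force: [0.9, 0.7, 0.1]
finger_gap: 0.241
finger_force: 15.0
```

```bash
python3 - <<'E'
from m import *
p=np.load('pics/w4.npy',allow_pickle=True).item()
h=.0115
for z in(.1763,.1763+.068):
  print(proj(p,[[.5772+a*h,.0535+b*h,z] for a,b in((-1,-1),(-1,1),(1,1),(1,-1))]))
p=snap("wrist","w5",(220,100,420,300),3);s=r.get_state();print(s["position"],s["orientation"])
W=np.array([.5816,.1629])
t=np.radians(4);R=np.array([[np.cos(t),-np.sin(t)],[np.sin(t),np.cos(t)]])
print((proj(p,[[*(W+R@np.array(k)*.0175),.02] for k in((-1,-1),(-1,1),(1,1),(1,-1))])-[220,100])*3)
E
```

```text
[[303.4338 213.2561]
 [335.6979 213.2515]
 [335.1907 242.6654]
 [303.9495 242.6626]]
[[295.9633 261.0238]
 [343.2963 261.035 ]
 [342.2146 301.3686]
 [297.0512 301.3436]]
[0.5821 0.1626 0.1222] [-0.1075  3.1397 -0.0007]
[[247.0145 242.9924]
 [356.4681 242.7439]
 [354.6469 345.6679]
 [249.0739 345.8668]]
```

View pics/w5.png

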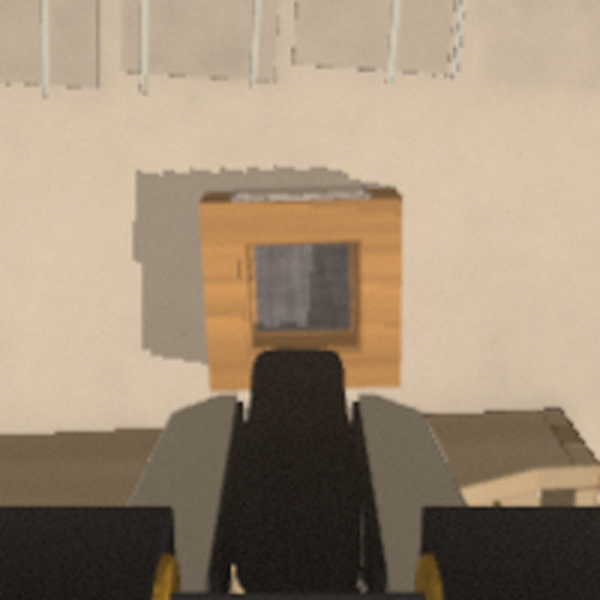

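The stamp is aligned over the well (well centre at crop (302,294), stamp centre x 298). Descending.

Converted, 0.025 m / 0.4 = 0.0625, 0.015 m / 0.4 = 0.0375.

Emit:
move_tool --deltas '[[[0.15, 0, 0, 0.0625, 0, 0, 0], [0.15, 0, 0, 0.0625, 0, 0, 0], [0.15, 0, 0, 0.0375, 0, 0, 0], [0.15, 0, 0, 0.025, 0, 0, 0], [0.15, 0, 0, 0, 0, 0, 0]]]'

```text
time_s: 6.23
position: [0.5816, 0.1633, 0.0462]
orientation: [0.109, -3.139, 0.001]
ft_force: [-0.0, -0.1, 0.0]
finger_gap: 0.238
finger_force: 15.0
```

Emit:
move_tool --deltas '[[[0.15, 0, 0, 0.015, 0, 0, 0], [0.15, 0, 0, 0.01, 0, 0, 0], [0.15, 0, 0, 0.005, 0, 0, 0], [0.15, 0, 0, 0, 0, 0, 0], [0.15, 0, 0, 0, 0, 0, 0]]]'

```text
time_s: 6.65
position: [0.5817, 0.1639, 0.035]
orientation: [-0.11, 3.139, 0.0]
ft_force: [0.4, -0.1, 0.1]
finger_gap: 0.242
finger_force: 15.0
```

Converted, 0.0015 m / 0.4 = 0.0038.

Emit:
move_tool --deltas '[[[0.15, 0, 0, 0.0038, 0, 0, 0], [0.15, 0, 0, 0, 0, 0, 0], [0.15, 0, 0, 0, 0, 0, 0]]]'

```text
time_s: 6.9
position: [0.5815, 0.1638, 0.0332]
orientation: [-0.11, 3.14, -0.0]
ft_force: [-0.1, 0.9, -0.2]
finger_gap: 0.244
finger_force: 15.0
```

Emit:
move_tool --deltas '[[[0.15, 0, 0, 0.0038, 0, 0, 0], [0.15, 0, 0, 0, 0, 0, 0], [0.15, 0, 0, 0, 0, 0, 0]]]'

```text
time_s: 7.15
position: [0.5818, 0.164, 0.0321]
orientation: [-0.11, 3.139, 0.0]
ft_force: [-0.5, -0.9, 5.3]
finger_gap: 0.241
finger_force: 15.0
```

Emit:
move_tool --deltas '[[[0.28, 0, 0, 0, 0, 0, 0], [0.32, 0, 0, 0, 0, 0, 0], [0.4, 0, 0, 0, 0, 0, 0], [0.5, 0, 0, 0, 0, 0, 0], [0.5, 0, 0, 0, 0, 0, 0]]]'

```text
time_s: 7.57
position: [0.5814, 0.1638, 0.0315]
orientation: [0.11, -3.139, 0.0]
ft_force: [-0.1, -0.8, 0.4]
finger_gap: 0.476
finger_force: 0.0
```

Emit:
move_tool --deltas '[[[0.5, 0, 0, -0.0125, 0, 0, 0], [0.5, 0, 0, -0.05, 0, 0, 0], [0.5, 0, 0, -0.0875, 0, 0, 0], [0.5, 0, 0, -0.1, 0, 0, 0], [0.5, 0, 0, -0.1, 0, 0, 0]]]'

```text
time_s: 7.98
position: [0.5808, 0.1637, 0.173]
orientation: [0.111, -3.138, 0.0]
ft_force: [1.1, 0.2, 0.1]
finger_gap: 0.5
finger_force: 0.0
```

Emit:
move_tool --deltas '[[[0.7, 0, 0, -0.075, 0, 0, 0], [0.9, -0.0125, -0.09, 0, 0, 0, 0], [1, 0, -0.09, 0, 0, 0, 0], [1, 0, -0.09, 0, 0, 0, 0], [1, 0, -0.09, 0, 0, 0, 0]]]'

```text
time_s: 8.4
position: [0.5965, 0.019, 0.2024]
orientation: [-0.111, 3.139, -0.0]
ft_force: [1.0, -0.7, 0.2]
finger_gap: 0.808
finger_force: 0.0
```

Emit:
move_tool --deltas '[[[1, 0, -0.09, 0, 0, 0, 0], [1, 0, -0.05, 0, 0, 0, 0], [1, 0, 0, 0, 0, 0, 0], [1, 0, 0, 0, 0, 0, 0]]]'

```text
time_s: 8.73
position: [0.6004, -0.0367, 0.2018]
orientation: [-0.106, 3.14, -0.0]
ft_force: [-0.3, 0.8, -0.3]
finger_gap: 0.996
finger_force: 0.0
```

```bash
python3 - <<'E'
from m import *
s=r.get_state();print(s["position"],s["orientation"])
p=snap("wrist","w6")
E
```

```text
[ 0.6004 -0.0367  0.2018] [-0.1059  3.1398 -0.0002]
```

View pics/w6.png

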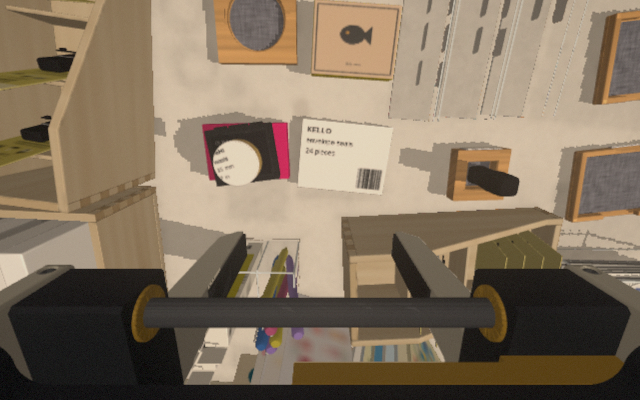

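The stamp stands in its well (stand at (480,174)), and the tape roll still lies on the pad at (237,162). The rest gets measured by colour segmentation and model fits.

```bash
cat > seg.py <<'E'
from m import *
def blob(mask,seed):
    n,l,st,c=cv2.connectedComponentsWithStats(mask.astype(np.uint8))
    i=min((k for k in range(1,n) if st[k,4]>60),key=lambda k:np.linalg.norm(c[k]-seed))
    return cv2.convexHull(cv2.findContours((l==i).astype(np.uint8),0,cv2.CHAIN_APPROX_NONE)[0][0])[:,0].astype(float),st[i]
def plane(p,h,z): return unproj(p,h,z)[:,:2]
def circ(X):  # least-squares circle
    A=np.c_[2*X,np.ones(len(X))];s=np.linalg.lstsq(A,(X**2).sum(1),rcond=None)[0]
    return s[:2],np.sqrt(s[2]+s[:2]@s[:2])
def rect(X):
    (c,wh,a)=cv2.minAreaRect((X*1000).astype(np.float32));return np.array(c)/1000,wh,a
E
python3 - <<'E'
from seg import *
p=np.load('pics/w6.npy',allow_pickle=True).item();im=cv2.imread('pics/w6_raw.png')
hsv=cv2.cvtColor(im,cv2.COLOR_BGR2HSV);H,S,V=cv2.split(hsv)
for n,(u,v) in dict(table=(180,120),tape=(245,165),pad=(262,135),pink=(283,150),wood=(225,10),felt=(255,20),yel=(330,15)).items(): print(n,hsv[v,u])
t=proj(p,[[.5808,-.1304,.056]])[0];print(t, proj(p,[[.43,-.113,.013]]))
np.save('pics/hsv6.npy',hsv)
print(H[160,200:300:4],S[160,200:300:4],V[160,200:300:4],sep='\n')
print(H[30,210:310:4],S[30,210:310:4],V[30,210:310:4],sep='\n')
E
```

```text
table [ 18  57 151]
tape [ 19  47 227]
pad [ 2 66 54]
pink [172 198 203]
wood [ 15 141 170]
felt [  9  32 110]
yel [ 15 100 199]
[235.5912 163.7746] [[260.0517  21.2776]]
[ 16  16 173  12  17  14  16  17  19  18  19  19  19  20  20  19  16  12
  16  15 172 172 172  16  16]
[ 54  58 175  52  50  45  48  49  46  44  46  45  47  46  43 137  60  68
  54  61 193 195 182  59  55]
[155 155 147  74 200 135 165 213 227 227 226 226 226 227 227 156  55  56
  61  59 202 204 167 151 148]
[16 18 15 15 15 16 14 12 10 12 10 14 10  2  6  6  7  7 14 15 16 16 16 16
 16]
[ 53  53 144 145 145 142  32  34  29  32  30  29  35  29  30  30  29  34
  95 145 143 145  59  58  55]
[150 148 198 197 197 162 103 111 106 104 101 113 110 114 118 121 114  98
 105 186 185 186 142 145 149]
```

```bash
cat >> seg.py <<'E'
def load(f):
    p=np.load(f'pics/{f}.npy',allow_pickle=True).item()
    return p,cv2.split(cv2.cvtColor(cv2.imread(f'pics/{f}_raw.png'),cv2.COLOR_BGR2HSV))
def felt(f,seed):
    p,(H,S,V)=load(f);h,st=blob((S<48)&(V>60)&(V<140),proj(p,[seed])[0]);return plane(p,h,.0095),st
E
python3 - <<'E'
from seg import *
for f in("w1","w4","w6"):
    X,st=felt(f,[.43,-.113,.01]);print(f,"round",st,circ(X),rect(X))
    p,(H,S,V)=load(f)
    if f!="w1":
        h,st=blob(V>175,proj(p,[[.5808,-.1304,.056]])[0]);print("tape",st,circ(plane(p,h,.056)))
for s in([.435,.33,.01],[.58,.355,.01]):
    X,st=felt("w4",s);print("recess",st,rect(X))
E
```

```text
w1 round [224  93  32  33 832] (array([ 0.4285, -0.1184]), np.float64(0.02818186548261291)) (array([ 0.4282, -0.1181]), (54.56461715698242, 55.950496673583984), 89.39845275878906)
w4 round [ 143   20   51   56 2257] (array([ 0.4277, -0.1175]), np.float64(0.028688604912967708)) (array([ 0.4279, -0.1176]), (56.98515701293945, 56.062232971191406), 89.91590118408203)
tape [112 277  45  20 645] (array([ 0.7105, -0.1813]), np.float64(0.024685808609856863))
w6 round [ 231    0   52   50 2189] (array([ 0.4282, -0.1178]), np.float64(0.02884182265974627)) (array([ 0.433 , -0.1174]), (47.86600112915039, 56.81223678588867), 3.7666282653808594)
tape [164 254  32  36 613] (array([ 0.7212, -0.2036]), np.float64(0.02530517044583868))
recess [ 526    9   78   87 5269] (array([0.4343, 0.3293]), (76.16608428955078, 80.55806732177734), 9.934235572814941)
recess [ 513  143   87   71 4647] (array([0.5801, 0.3541]), (75.23477172851562, 104.06002044677734), 10.366751670837402)
```

```bash
python3 - <<'E'
from seg import *
for f in("w4","w6"):
    p,(H,S,V)=load(f);s=proj(p,[[.5808,-.1304,.056]])[0]
    m=np.zeros(V.shape,bool);u,v=s.astype(int);m[v-36:v+36,u-36:u+36]=1
    for th in(185,200):
        h,st=blob(m&(V>th)&(S<75),s);print(f,s,"tape",st,circ(plane(p,h,.056)),rect(plane(p,h,.056)))
    d,st=blob(m&(V<85),s)
    print("pad",st,rect(plane(p,d,.037)))
    # pink
    m[v-50:v+50,u-50:u+60]=1
    ys,xs=np.where(m&(S>150)&((H>165)|(H<4)));h=cv2.convexHull(np.c_[xs,ys].astype(np.float32))[:,0];print("pink",rect(plane(p,h,.018)))
E
```

```text
w4 [156.9398 189.5352] tape [ 120  168   72   57 2919] (array([ 0.6019, -0.1375]), np.float64(0.04570164868957572)) (array([ 0.5894, -0.1373]), (86.82557678222656, 66.57167053222656), 89.99651336669922)
w4 [156.9398 189.5352] tape [ 120  169   72   56 2820] (array([ 0.6026, -0.1378]), np.float64(0.04535413478507629)) (array([ 0.59  , -0.1374]), (86.66790771484375, 65.45122528076172), 89.99651336669922)
pad [ 127  153   65   52 1204] (array([ 0.5732, -0.1329]), (75.84907531738281, 61.97186279296875), 89.96465301513672)
pink (array([ 0.5718, -0.1253]), (67.82347869873047, 104.99375915527344), 4.864880084991455)
w6 [235.5912 163.7746] tape [ 199  141   72   58 2670] (array([ 0.6007, -0.1326]), np.float64(0.04282606852859904)) (array([ 0.5884, -0.134 ]), (64.05241394042969, 81.98734283447266), 3.8147292137145996)
w6 [235.5912 163.7746] tape [ 214  141   45   45 1450] (array([ 0.582 , -0.1286]), np.float64(0.025810370708254492)) (array([ 0.5805, -0.13  ]), (49.206851959228516, 48.500999450683594), 0.2600615322589874)
pad [ 205  127   66   55 1477] (array([ 0.5737, -0.1313]), (62.35000991821289, 74.16133117675781), 3.795276641845703)
pink (array([ 0.5725, -0.127 ]), (66.7725601196289, 100.50257873535156), 4.657980918884277)
```

Units first: shifts go in shares of 400 mm and turns go in shares of pi rad. So 0.117 rad / 3.1416 = 0.0372.

Emit:
move_tool --deltas '[[[1, 0, 0, 0, 0, 0, 0.0372], [1, 0, 0, 0, 0, 0, 0.0372], [1, 0, 0, 0, 0, 0, 0.0372], [1, 0, 0, 0, 0, 0, 0.0372], [1, 0, 0, 0, 0, 0, 0.0372]]]'

```text
time_s: 9.2
position: [0.6004, -0.0328, 0.2018]
orientation: [-0.804, -3.037, -0.001]
ft_force: [-0.3, 0.8, -0.2]
finger_gap: 0.996
finger_force: 0.0
```

Emit:
move_tool --deltas '[[[1, 0, 0, 0, 0, 0, 0.0372], [1, 0, 0, 0, 0, 0, 0.0372], [1, 0, 0, 0, 0, 0, 0.0372], [1, 0, 0, 0, 0, 0, 0.0372], [0.9, 0, 0, 0, 0, 0, 0.0372]]]'

```text
time_s: 9.62
position: [0.6004, -0.0327, 0.2018]
orientation: [-1.645, -2.676, -0.001]
ft_force: [-1.2, -0.1, -0.4]
finger_gap: 0.964
finger_force: 0.0
```

Emit:
move_tool --deltas '[[[0.8, 0, 0, 0, 0, 0, 0.0372], [0.8, 0, 0, 0, 0, 0, 0.0372], [0.8, 0, 0, 0, 0, 0, 0.0372], [0.8, 0, 0, 0, 0, 0, 0.0372], [0.8, 0, 0, 0, 0, 0, 0]]]'

```text
time_s: 10.03
position: [0.6005, -0.0327, 0.2017]
orientation: [-2.22, -2.222, -0.001]
ft_force: [-0.7, 1.1, -0.3]
finger_gap: 0.804
finger_force: 0.0
```

Emit:
move_tool --deltas '[[[0.8, -0.075, -0.015, 0, 0, 0, 0], [0.8, -0.0875, -0.0175, 0, 0, 0, 0], [0.8, -0.0708, -0.016, 0, 0, 0, 0], [0.8, 0, 0, 0.025, 0, 0, 0], [0.8, 0, 0, 0, 0, 0, 0]]]'

```text
time_s: 10.45
position: [0.5805, -0.1291, 0.1906]
orientation: [-2.215, -2.226, 0.001]
ft_force: [0.1, 0.6, -0.4]
finger_gap: 0.799
finger_force: 0.0
```

```bash
python3 - <<'E'
from seg import *
s0=r.get_state();print(s0["position"],s0["orientation"])
p=snap("wrist","w7");p,(H,S,V)=load("w7");s=proj(p,[[.5808,-.1304,.056]])[0]
m=np.zeros(V.shape,bool);u,v=s.astype(int);k=44;m[v-k:v+k,u-k:u+k]=1
for th in(190,205):
    h,st=blob(m&(V>th)&(S<75),s);print(s,st,circ(plane(p,h,.056)),rect(plane(p,h,.056)))
E
```

```text
[ 0.5805 -0.1291  0.1906] [-2.2151 -2.226   0.0013]
[319.3266 189.6702] [ 297  167   45   44 1420] (array([ 0.5805, -0.1298]), np.float64(0.024642592546150376)) (array([ 0.5804, -0.1296]), (48.11690139770508, 48.456424713134766), 0.23381473124027252)
[319.3266 189.6702] [ 297  167   45   44 1312] (array([ 0.5805, -0.1298]), np.float64(0.02422149850846311)) (array([ 0.5805, -0.1296]), (47.87272262573242, 47.657169342041016), 47.14342498779297)
```

Converted, 0.035 m / 0.4 = 0.0875, 0.025 m / 0.4 = 0.0625.

Emit:
move_tool --deltas '[[[0.8, 0, 0, 0.0625, 0, 0, 0], [0.8, 0, 0, 0.0875, 0, 0, 0], [0.8, 0, 0, 0.0875, 0, 0, 0], [0.8, 0, 0, 0.05, 0, 0, 0], [0.8, 0, 0, 0.0375, 0, 0, 0]]]'

```text
time_s: 10.92
position: [0.5811, -0.1257, 0.0595]
orientation: [-2.21, -2.229, 0.0]
ft_force: [1.0, 0.1, -0.9]
finger_gap: 0.802
finger_force: 0.0
```

Emit:
move_tool --deltas '[[[0.8, 0, 0, 0.02, 0, 0, 0], [0.8, 0, 0, 0.0125, 0, 0, 0], [0.8, 0, 0, 0, 0, 0, 0], [0.8, 0, 0, 0, 0, 0, 0]]]'

```text
time_s: 11.25
position: [0.582, -0.1281, 0.0493]
orientation: [2.216, 2.226, 0.001]
ft_force: [0.6, -0.1, 0.5]
finger_gap: 0.799
finger_force: 0.0
```

Converted, -0.0017 m / 0.4 = -0.0043, 0.0015 m / 0.4 = 0.0038.

Emit:
move_tool --deltas '[[[0.8, -0.0043, -0.0025, 0.0038, 0, 0, 0], [0.7, 0, 0, 0, 0, 0, 0], [0.6, 0, 0, 0, 0, 0, 0], [0.56, 0, 0, 0, 0, 0, 0], [0.53, 0, 0, 0, 0, 0, 0]]]' --grip_force 15

```text
time_s: 11.67
position: [0.5806, -0.1305, 0.0475]
orientation: [2.218, 2.224, 0.001]
ft_force: [-0.2, -0.6, 0.1]
finger_gap: 0.565
finger_force: 0.0
```

Emit:
move_tool --deltas '[[[0.5, 0, 0, 0, 0, 0, 0], [0.47, 0, 0, 0, 0, 0, 0], [0.45, 0, 0, 0, 0, 0, 0], [0.45, 0, 0, 0, 0, 0, 0], [0.45, 0, 0, 0, 0, 0, 0]]]'

```text
time_s: 12.08
position: [0.5806, -0.1305, 0.0474]
orientation: [2.218, 2.224, 0.0]
ft_force: [-0.5, 0.4, 5.2]
finger_gap: 0.534
finger_force: 15.0
```

Converted, -0.02 m / 0.4 = -0.05, -0.012 m / 0.4 = -0.03.

Emit:
move_tool --deltas '[[[0.45, 0, 0, 0, 0, 0, 0], [0.45, 0, 0, -0.01, 0, 0, 0], [0.45, 0, 0, -0.03, 0, 0, 0], [0.45, 0, 0, -0.05, 0, 0, 0], [0.45, 0, 0, -0.05, 0, 0, 0]]]' --grip_force 22

```text
time_s: 12.5
position: [0.5798, -0.1303, 0.1039]
orientation: [-2.217, -2.224, 0.002]
ft_force: [-0.1, 0.0, 0.3]
finger_gap: 0.53
finger_force: 22.0
```

Emit:
move_tool --deltas '[[[0.45, 0, 0, -0.025, 0, 0, 0], [0.45, 0, 0, 0, 0, 0, 0], [0.45, 0, 0, 0, 0, 0, 0]]]'

```text
time_s: 12.75
position: [0.5806, -0.1304, 0.1136]
orientation: [2.217, 2.224, 0.001]
ft_force: [0.4, 0.7, 0.4]
finger_gap: 0.528
finger_force: 22.0
```

```bash
python3 - <<'E'
from seg import *
s0=r.get_state();print(s0["position"],s0["orientation"])
p=snap("wrist","w8");p,(H,S,V)=load("w8");P=s0["position"]
for z in (P[2]+.0085,.056):
    s=proj(p,[[P[0],P[1],z]])[0];m=np.zeros(V.shape,bool);u,v=s.astype(int);k=60;m[v-k:v+k,u-k:u+k]=1
    h,st=blob(m&(V>190)&(S<75),s);print(z,s,st,circ(plane(p,h,z)),rect(plane(p,h,z)))
E
```

```text
[ 0.5806 -0.1304  0.1136] [2.2172 2.2242 0.0012]
0.12213905963483915 [319.0433 249.3289] [ 273  189  106  107 6729] (array([ 0.5887, -0.1323]), np.float64(0.03674261782897359)) (array([ 0.5848, -0.1259]), (72.23994445800781, 61.23072052001953), 85.0228042602539)
0.056 [318.854  212.5158] [ 278  152  100  120 6389] (array([ 0.591 , -0.1363]), np.float64(0.05497103821255868)) (array([ 0.5873, -0.1329]), (85.73450469970703, 105.30489349365234), 0.05096355080604553)
```

Converted, -0.03 m / 0.4 = -0.075, -0.028 m / 0.4 = -0.07.

Emit:
move_tool --deltas '[[[0.45, 0, -0.0375, -0.025, 0, 0, 0], [0.45, 0.0075, -0.075, 0, 0, 0, 0], [0.45, 0.0075, -0.075, 0, 0, 0, 0], [0.45, 0.0075, -0.075, 0, 0, 0, 0], [0.45, 0.009, -0.07, 0, 0, 0, 0]]]'

```text
time_s: 13.22
position: [0.4449, -0.118, 0.1222]
orientation: [-2.217, -2.224, 0.002]
ft_force: [0.6, -0.1, -0.7]
finger_gap: 0.533
finger_force: 22.0
```

Emit:
move_tool --deltas '[[[0.45, 0, -0.049, 0, 0, 0, 0], [0.45, 0, 0, 0.025, 0, 0, 0], [0.45, 0, 0, 0.075, 0, 0, 0], [0.45, 0, 0, 0.025, 0, 0, 0], [0.45, 0, 0, 0, 0, 0, 0]]]'

```text
time_s: 13.63
position: [0.4262, -0.1179, 0.0706]
orientation: [-2.215, -2.222, 0.004]
ft_force: [-0.1, 0.4, -0.9]
finger_gap: 0.529
finger_force: 22.0
```

```bash
python3 - <<'E'
from seg import *
s0=r.get_state();print(s0["position"],s0["orientation"],s0["joints"])
E
```

```text
[ 0.4262 -0.1179  0.0706] [-2.215  -2.2223  0.0045] [ 0.1273  0.5395  0.02    2.3565 -0.0417  0.2507  0.1882]
```

Converted, 0.02 m / 0.4 = 0.05, 0.0015 m / 0.4 = 0.0038.

Emit:
move_tool --deltas '[[[0.45, 0, 0.0038, 0.05, 0, 0, 0], [0.45, 0, 0, 0.045, 0, 0, 0], [0.45, 0, 0, 0.02, 0, 0, 0], [0.45, 0, 0, 0.01, 0, 0, 0], [0.45, 0, 0, 0, 0, 0, 0]]]'

```text
time_s: 14.05
position: [0.4288, -0.1182, 0.0226]
orientation: [-2.217, -2.224, 0.002]
ft_force: [0.2, 0.2, -0.4]
finger_gap: 0.531
finger_force: 22.0
```

Emit:
move_tool --deltas '[[[0.45, 0, 0, 0.0038, 0, 0, 0], [0.45, 0, 0, 0.0038, 0, 0, 0], [0.45, 0, 0, 0, 0, 0, 0], [0.45, 0, 0, 0, 0, 0, 0]]]'

```text
time_s: 14.38
position: [0.4295, -0.1183, 0.0206]
orientation: [2.218, 2.224, 0.001]
ft_force: [-0.4, 1.0, -0.1]
finger_gap: 0.53
finger_force: 22.0
```

Converted, 0.0015 m / 0.4 = 0.0038, -0.0012 m / 0.4 = -0.003.

Emit:
move_tool --deltas '[[[0.45, 0, -0.003, 0.0038, 0, 0, 0], [0.45, 0, 0, 0.0038, 0, 0, 0], [0.45, 0, 0, 0, 0, 0, 0], [0.45, 0, 0, 0, 0, 0, 0]]]'

```text
time_s: 14.72
position: [0.4283, -0.1184, 0.0175]
orientation: [-2.218, -2.224, 0.001]
ft_force: [-0.2, 0.1, -0.7]
finger_gap: 0.53
finger_force: 22.0
```

Emit:
move_tool --deltas '[[[0.45, 0, 0, 0.003, 0, 0, 0], [0.45, 0, 0, 0, 0, 0, 0], [0.45, 0, 0, 0, 0, 0, 0]]]'

```text
time_s: 14.97
position: [0.4283, -0.1184, 0.0163]
orientation: [-2.217, -2.225, 0.0]
ft_force: [-0.7, 1.1, 0.7]
finger_gap: 0.531
finger_force: 22.0
```

Converted, 0.001 m / 0.4 = 0.0025.

Emit:
move_tool --deltas '[[[0.45, 0, 0, 0.0025, 0, 0, 0], [0.45, 0, 0, 0, 0, 0, 0], [0.45, 0, 0, 0, 0, 0, 0]]]'

```text
time_s: 15.22
position: [0.4283, -0.1183, 0.0155]
orientation: [-2.218, -2.224, 0.0]
ft_force: [-0.7, 1.1, 3.6]
finger_gap: 0.527
finger_force: 22.1
```

Emit:
move_tool --deltas '[[[0.54, 0, 0, 0, 0, 0, 0], [0.56, 0, 0, 0, 0, 0, 0], [0.6, 0, 0, 0, 0, 0, 0], [0.7, 0, 0, 0, 0, 0, 0], [0.75, 0, 0, 0, 0, 0, 0]]]'

```text
time_s: 15.63
position: [0.4284, -0.1184, 0.0152]
orientation: [-2.218, -2.224, 0.001]
ft_force: [0.3, -0.1, -0.0]
finger_gap: 0.697
finger_force: 0.0
```

Emit:
move_tool --deltas '[[[0.8, 0, 0, 0, 0, 0, 0], [0.8, 0, 0, -0.0125, 0, 0, 0], [0.8, 0, 0, -0.05, 0, 0, 0], [0.8, 0, 0, -0.0875, 0, 0, 0], [0.9, 0, 0.025, -0.0875, 0, 0, 0]]]'

```text
time_s: 16.05
position: [0.4354, -0.1181, 0.1109]
orientation: [-2.215, -2.222, 0.006]
ft_force: [-0.1, 0.3, -1.1]
finger_gap: 0.835
finger_force: 0.0
```

Emit:
move_tool --deltas '[[[1, 0, 0.075, -0.075, 0, 0, 0], [1, -0.025, 0.075, -0.075, 0, 0, 0], [1, -0.025, 0.0875, -0.075, 0, 0, 0], [1, 0, 0.0875, -0.025, 0, 0, 0], [1, 0, 0.025, 0, 0, 0, 0]]]'

```text
time_s: 16.47
position: [0.5784, -0.1368, 0.2087]
orientation: [2.214, 2.22, 0.009]
ft_force: [0.7, -0.4, 0.8]
finger_gap: 1.0
finger_force: 0.0
```

Emit:
move_tool --deltas '[[[1, 0, 0, 0, 0, 0, 0], [1, 0, 0, 0, 0, 0, 0]]]'

```text
time_s: 16.63
position: [0.5715, -0.1361, 0.2041]
orientation: [-2.216, -2.224, 0.002]
ft_force: [-0.2, -0.7, -0.9]
finger_gap: 0.997
finger_force: 0.0
```

```bash
python3 - <<'E'
from seg import *
s0=r.get_state();print(s0["position"],s0["orientation"])
p=snap("wrist","w9");p,(H,S,V)=load("w9")
def roi(x,k):
    s=proj(p,[x])[0];m=np.zeros(V.shape,bool);u,v=s.astype(int);m[max(v-k,0):v+k,max(u-k,0):u+k]=1;return s,m
s,m=roi([.428,-.118,.024],28)
for th in(185,200):
    h,st=blob(m&(V>th)&(S<75),s);X=plane(p,h,.024);print("tape",s,st,circ(X),rect(X))
s,m=roi([.574,-.128,.038],50)
d,st=blob(m&(V<85),s);print("pad",s,st,rect(plane(p,d,.037)))
s,m=roi([.573,-.128,.018],62)
ys,xs=np.where(m&(S>150)&((H>165)|(H<4)));h=cv2.convexHull(np.c_[xs,ys].astype(np.float32))[:,0];print("pink",rect(plane(p,h,.018)))
E
```

```text
[ 0.5715 -0.1361  0.2041] [-2.2162 -2.2237  0.0022]
tape [201.9449 164.325 ] [ 182  144   41   40 1185] (array([ 0.4281, -0.1177]), np.float64(0.024710824132302408)) (array([ 0.4281, -0.1175]), (48.938899993896484, 48.37943649291992), 42.14079666137695)
tape [201.9449 164.325 ] [ 182  144   40   40 1102] (array([ 0.4281, -0.1175]), np.float64(0.02432290884045159)) (array([ 0.4277, -0.1175]), (48.082637786865234, 48.06156921386719), 0.13703756034374237)
pad [321.3824 175.1039] [ 289  138   64   71 3418] (array([ 0.5736, -0.1275]), (66.95558166503906, 75.46107482910156), 11.214269638061523)
pink (array([ 0.5727, -0.1273]), (66.7972412109375, 99.64696502685547), 4.908801555633545)
```

Converted, 0.035 m / 0.4 = 0.0875, 0.0086 m / 0.4 = 0.0215, -0.095 rad / 3.1416 = -0.0302.

Emit:
move_tool --deltas '[[[1, 0.0215, 0.0053, 0.05, 0, 0, 0], [1, 0, 0, 0.0875, 0, 0, -0.0302], [1, 0, 0, 0.0875, 0, 0, -0.0302], [1, 0, 0, 0.0875, 0, 0, 0], [1, 0, 0, 0.05, 0, 0, 0]]]'

```text
time_s: 17.1
position: [0.5708, -0.1275, 0.0564]
orientation: [-1.993, -2.422, 0.005]
ft_force: [-0.2, -0.2, -1.5]
finger_gap: 0.996
finger_force: 0.0
```

Emit:
move_tool --deltas '[[[1, 0, 0, 0.025, 0, 0, 0], [1, 0, 0, 0.02, 0, 0, 0], [1, 0, 0, 0, 0, 0, 0], [1, 0, 0, 0, 0, 0, 0], [1, 0, 0, 0, 0, 0, 0]]]'

```text
time_s: 17.52
position: [0.5751, -0.1278, 0.0431]
orientation: [1.997, 2.424, 0.001]
ft_force: [-0.7, -0.1, 1.5]
finger_gap: 1.0
finger_force: 0.0
```

Converted, 0.008 m / 0.4 = 0.02, 0.006 m / 0.4 = 0.015.

Emit:
move_tool --deltas '[[[1, 0, -0.0033, 0.02, 0, 0, 0], [1, 0, 0, 0.015, 0, 0, 0], [1, 0, 0, 0.01, 0, 0, 0], [1, 0, 0, 0.0075, 0, 0, 0], [1, 0, 0, 0, 0, 0, 0]]]'

```text
time_s: 17.93
position: [0.5729, -0.1278, 0.0201]
orientation: [-1.996, -2.424, 0.001]
ft_force: [-0.2, -0.1, 0.6]
finger_gap: 1.0
finger_force: 0.0
```

Emit:
move_tool --deltas '[[[0.9, 0, 0, 0, 0, 0, 0], [0.85, 0, 0, 0, 0, 0, 0], [0.8, 0, 0, 0, 0, 0, 0], [0.75, 0, 0, 0, 0, 0, 0], [0.7, 0, 0, 0, 0, 0, 0]]]' --grip_force 15

```text
time_s: 18.35
position: [0.5733, -0.128, 0.021]
orientation: [-1.997, -2.425, 0.0]
ft_force: [0.2, -0.6, -0.0]
finger_gap: 0.729
finger_force: 0.0
```

Emit:
move_tool --deltas '[[[0.65, 0, 0, 0, 0, 0, 0], [0.6, 0, 0, 0, 0, 0, 0], [0.6, 0, 0, 0, 0, 0, 0], [0.6, 0, 0, 0, 0, 0, 0]]]' --grip_force 15

```text
time_s: 18.68
position: [0.5733, -0.1279, 0.021]
orientation: [-1.997, -2.425, 0.0]
ft_force: [-0.2, -1.1, 2.3]
finger_gap: 0.702
finger_force: 15.0
```

Converted, -0.035 m / 0.4 = -0.0875, -0.025 m / 0.4 = -0.0625.

Emit:
move_tool --deltas '[[[0.6, 0, 0, -0.0075, 0, 0, 0], [0.6, 0, 0, -0.025, 0, 0, 0], [0.6, 0, 0, -0.0625, 0, 0, 0], [0.6, 0, 0, -0.0875, 0, 0, 0], [0.6, 0, 0, -0.0875, 0, 0, 0]]]' --grip_force 30

```text
time_s: 19.1
position: [0.5724, -0.1277, 0.13]
orientation: [-1.995, -2.424, 0.002]
ft_force: [0.9, 0.1, -0.2]
finger_gap: 0.701
finger_force: 30.0
```

Emit:
move_tool --deltas '[[[0.6, 0, 0, -0.0875, 0, 0, 0], [0.6, 0, 0, -0.0375, 0, 0, 0], [0.6, 0.0375, -0.005, 0, 0, 0, 0], [0.6, 0.075, -0.0075, 0, 0, 0, 0], [0.6, 0.085, -0.0088, 0, 0, 0, 0]]]'

```text
time_s: 19.52
position: [0.549, -0.0524, 0.1789]
orientation: [-2.001, -2.422, 0.001]
ft_force: [0.1, 1.7, -1.5]
finger_gap: 0.702
finger_force: 30.0
```

Emit:
move_tool --deltas '[[[0.6, 0.085, -0.0088, 0, 0, 0, 0], [0.6, 0.085, -0.0088, 0, 0, 0, 0], [0.6, 0.085, -0.0088, 0, 0, 0, 0], [0.6, 0.085, -0.0088, 0, 0, 0, 0], [0.6, 0.085, -0.0088, 0, 0, 0, 0]]]'

```text
time_s: 19.93
position: [0.4981, 0.1132, 0.1785]
orientation: [-1.996, -2.425, 0.002]
ft_force: [1.1, 0.7, -0.9]
finger_gap: 0.697
finger_force: 30.0
```

Converted, 0.034 m / 0.4 = 0.085, -0.0032 m / 0.4 = -0.008.

Emit:
move_tool --deltas '[[[0.6, 0.085, -0.008, 0, 0, 0, 0], [0.6, 0.085, -0.008, 0, 0, 0, 0], [0.6, 0.085, -0.008, 0, 0, 0, 0], [0.6, 0.085, -0.008, 0, 0, 0, 0], [0.6, 0.085, -0.008, 0, 0, 0, 0]]]'

```text
time_s: 20.35
position: [0.4497, 0.2767, 0.1785]
orientation: [-1.996, -2.425, 0.003]
ft_force: [1.1, 0.4, -0.4]
finger_gap: 0.695
finger_force: 30.0
```

Emit:
move_tool --deltas '[[[0.6, 0.075, -0.0063, 0, 0, 0, 0], [0.6, 0.05, -0.0063, 0, 0, 0, 0.007], [0.6, 0, 0, 0, 0, 0, 0], [0.6, 0, 0, 0, 0, 0, 0], [0.6, 0, 0, 0, 0, 0, 0]]]'

```text
time_s: 20.77
position: [0.4366, 0.3223, 0.1785]
orientation: [-2.023, -2.403, 0.003]
ft_force: [-0.4, -0.2, -1.1]
finger_gap: 0.698
finger_force: 30.0
```

```bash
python3 - <<'E'
from seg import *
s0=r.get_state();P=s0["position"];print(P,s0["orientation"])
p=snap("wrist","w10");p,(H,S,V)=load("w10")
X,st=felt("w10",[.4345,.3295,.01]);print(st,rect(X))
X,st=felt("w10",[.58,.354,.01]);print(st,rect(X))
print(proj(p,[[.4345,.3295,.01]]))
E
```

```text
[0.4366 0.3223 0.1785] [-2.0229 -2.4033  0.0032]
[287 181  63   7 157] (array([0.4358, 0.3183]), (75.05772399902344, 7.4601640701293945), 9.77371883392334)
[433 192  20  14  80] (array([0.591 , 0.3242]), (26.124814987182617, 9.843868255615234), 52.24327850341797)
[[318.4705 174.9556]]
```

```bash
python3 - <<'E'
from seg import *
for f in("scene","side"):
    p=r.camera_params(f);im=cv2.imread(f'pics/{f}0.png');H,S,V=cv2.split(cv2.cvtColor(im,cv2.COLOR_BGR2HSV))
    for n,s in(("sq",[.4345,.3295,.01]),("long",[.58,.354,.01])):
        u=proj(p,[s])[0].astype(int);print(n,u,S[u[1],u[0]],V[u[1],u[0]])
        m=np.zeros(V.shape,bool);m[u[1]-16:u[1]+16,u[0]-30:u[0]+30]=1
        h,st=blob(m&(S<60)&(V<150),u);print(st,rect(plane(p,h,.0095)))
p,(H,S,V)=load("w10")
m=(S>100)&(H>8)&(H<22)&(V>90)
h,st=blob(m,proj(p,[[.4345,.37,.013]])[0]);print(st);print(np.c_[h,plane(p,h,.013)][::3])
E
```

```text
sq [230 196] 5 106
[215 190  32  15 264] (array([0.4306, 0.3291]), (76.53109741210938, 72.54627990722656), 9.840014457702637)
long [270 182] 9 109
[255 176  33  15 281] (array([0.5749, 0.3543]), (80.37991333007812, 97.26162719726562), 10.153599739074707)
sq [253 191] 15 103
[241 186  26  11 201] (array([0.4318, 0.3336]), (75.71575164794922, 70.78898620605469), 9.874409675598145)
long [294 184] 17 104
[281 178  27  14 244] (array([0.5779, 0.3596]), (73.96597290039062, 96.30655670166016), 12.565385818481445)
[ 277  131   83   57 1298]
[[358.     131.       0.4699   0.3877]
 [356.     187.       0.4812   0.3233]
 [277.     132.       0.3797   0.3711]]
```

Converted, 0.035 m / 0.4 = 0.0875, 0.0076 m / 0.4 = 0.019.

Emit:
move_tool --deltas '[[[0.6, 0.019, -0.0038, 0.025, 0, 0, 0], [0.6, 0, 0, 0.075, 0, 0, 0], [0.6, 0, 0, 0.0875, 0, 0, 0], [0.6, 0, 0, 0.0875, 0, 0, 0], [0.6, 0, 0, 0.05, 0, 0, 0]]]'

```text
time_s: 21.23
position: [0.4335, 0.3291, 0.0456]
orientation: [-2.024, -2.401, 0.005]
ft_force: [0.5, -0.3, -1.5]
finger_gap: 0.699
finger_force: 30.0
```

Emit:
move_tool --deltas '[[[0.6, 0, 0, 0.025, 0, 0, 0], [0.6, 0, 0, 0, 0, 0, 0], [0.6, 0, 0, 0, 0, 0, 0], [0.6, 0, 0, 0, 0, 0, 0]]]'

```text
time_s: 21.57
position: [0.435, 0.3309, 0.04]
orientation: [-2.024, -2.402, -0.002]
ft_force: [-0.4, 0.0, -0.3]
finger_gap: 0.697
finger_force: 30.0
```

Converted, 0.01 m / 0.4 = 0.025, -0.0014 m / 0.4 = -0.0035.

Emit:
move_tool --deltas '[[[0.6, -0.003, -0.0035, 0.025, 0, 0, 0], [0.6, 0, 0, 0.0175, 0, 0, 0], [0.6, 0, 0, 0.01, 0, 0, 0], [0.6, 0, 0, 0.005, 0, 0, 0], [0.6, 0, 0, 0, 0, 0, 0]]]'

```text
time_s: 21.98
position: [0.4329, 0.329, 0.0155]
orientation: [-2.023, -2.403, 0.002]
ft_force: [0.2, 0.2, -0.2]
finger_gap: 0.701
finger_force: 30.0
```

Emit:
move_tool --deltas '[[[0.6, 0, 0, 0.0038, 0, 0, 0], [0.6, 0, 0, 0.0038, 0, 0, 0], [0.6, 0, 0, 0, 0, 0, 0], [0.6, 0, 0, 0, 0, 0, 0]]]'

```text
time_s: 22.32
position: [0.4332, 0.3292, 0.013]
orientation: [-2.023, -2.403, 0.0]
ft_force: [-0.5, -1.3, -0.6]
finger_gap: 0.698
finger_force: 30.0
```

Converted, 0.0015 m / 0.4 = 0.0038, 0.001 m / 0.4 = 0.0025.

Emit:
move_tool --deltas '[[[0.6, 0, 0, 0.0038, 0, 0, 0], [0.6, 0, 0, 0.0025, 0, 0, 0], [0.6, 0, 0, 0, 0, 0, 0], [0.6, 0, 0, 0, 0, 0, 0]]]'

```text
time_s: 22.65
position: [0.4331, 0.3291, 0.0104]
orientation: [-2.023, -2.403, 0.001]
ft_force: [-0.4, 0.5, -0.8]
finger_gap: 0.694
finger_force: 30.0
```

Emit:
move_tool --deltas '[[[0.6, 0, 0, 0.0025, 0, 0, 0], [0.6, 0, 0, 0, 0, 0, 0], [0.6, 0, 0, 0, 0, 0, 0]]]'

```text
time_s: 22.9
position: [0.4331, 0.3291, 0.0094]
orientation: [-2.023, -2.403, 0.001]
ft_force: [0.6, 1.1, -0.2]
finger_gap: 0.697
finger_force: 30.0
```

Converted, 0.001 m / 0.4 = 0.0025.

Emit:
move_tool --deltas '[[[0.6, 0, 0, 0.0025, 0, 0, 0], [0.6, 0, 0, 0, 0, 0, 0], [0.6, 0, 0, 0, 0, 0, 0]]]'

```text
time_s: 23.15
position: [0.4332, 0.3292, 0.0085]
orientation: [-2.023, -2.403, 0.0]
ft_force: [-0.0, 1.2, -0.6]
finger_gap: 0.701
finger_force: 30.0
```

Converted, 0.0008 m / 0.4 = 0.002.

Emit:
move_tool --deltas '[[[0.6, 0, 0, 0.002, 0, 0, 0], [0.6, 0, 0, 0, 0, 0, 0], [0.6, 0, 0, 0, 0, 0, 0]]]'

```text
time_s: 23.4
position: [0.4332, 0.3292, 0.0084]
orientation: [-2.023, -2.403, -0.0]
ft_force: [-1.1, -1.8, 11.4]
finger_gap: 0.698
finger_force: 30.0
```

Emit:
move_tool --deltas '[[[0.72, 0, 0, 0, 0, 0, 0], [0.75, 0, 0, 0, 0, 0, 0], [0.8, 0, 0, 0, 0, 0, 0], [0.86, 0, 0, 0, 0, 0, 0], [0.9, 0, 0, 0, 0, 0, 0]]]'

```text
time_s: 23.82
position: [0.4331, 0.3291, 0.0075]
orientation: [-2.023, -2.403, 0.001]
ft_force: [-0.7, -0.2, 0.1]
finger_gap: 0.881
finger_force: 0.0
```

Emit:
move_tool --deltas '[[[0.9, 0, 0, 0, 0, 0, 0], [0.9, 0, 0, -0.0125, 0, 0, 0], [0.9, 0, 0, -0.0375, 0, 0, 0], [0.95, 0, 0, -0.0875, 0, 0, 0], [1, 0, 0, -0.1, 0, 0, 0]]]'

```text
time_s: 24.23
position: [0.432, 0.3283, 0.1024]
orientation: [-2.022, -2.403, 0.007]
ft_force: [0.9, 0.9, 0.2]
finger_gap: 0.975
finger_force: 0.0
```

Emit:
move_tool --deltas '[[[1, 0, 0, -0.1, 0, 0, 0], [1, 0, 0, -0.1, 0, 0, 0], [1, 0, 0, -0.0625, 0, 0, 0], [1, 0, 0, 0, 0, 0, 0], [1, 0, 0, 0, 0, 0, 0]]]'

```text
time_s: 24.65
position: [0.4339, 0.3293, 0.2095]
orientation: [2.024, 2.402, 0.005]
ft_force: [0.9, -0.0, -0.4]
finger_gap: 1.005
finger_force: 0.0
```

```bash
python3 - <<'E'
from seg import *
s0=r.get_state();P=s0["position"];print(P,s0["orientation"])
p=snap("wrist","w11");p,(H,S,V)=load("w11");u=proj(p,[[.4335,.3295,.026]])[0].astype(int)
m=np.zeros(V.shape,bool);m[u[1]-75:u[1]+75,u[0]-75:u[0]+75]=1
h,st=blob(m&(V<75),u);print("pad",u,st,rect(plane(p,h,.025)))
print(S[u[1],u[0]-60:u[0]+60:4],V[u[1],u[0]-60:u[0]+60:4],V[u[1]-60:u[1]+60:4,u[0]],S[u[1]-60:u[1]+60:4,u[0]],sep='\n')
m=(S>100)&(H>8)&(H<22)&(V>90);h,st=blob(m,u);print("tray",st,rect(plane(p,h,.013)))
E
```

```text
[0.4339 0.3293 0.2095] [2.0238 2.4024 0.0049]
pad [318 178] [ 290  148   55   59 3035] (array([0.4322, 0.3298]), (67.1885986328125, 74.37108612060547), 9.6494722366333)
[ 56  53  53  54  52  52  43 142  28  62  48  57  61  63  64  69  67  68
  74  66  52  54  29 143 106  54  53  52  52  55]
[217 218 216 218 219 219 178 214  83  58  53  49  50  53  48  48  46  49
  52  54  59  57 124 204 193 217 217 219 219 218]
[216 212 211 213 210 207 124 107  59  58  52  51  52  52  51  48  53  54
  52  49  55  53  60 149 158 161 185 220 217 216]
[ 55  55  54  55  55 140 103  33  65  57  64  65  69  64  60  69  58  47
  54  57  56  48  64 133  53  54  55  53  53  54]
tray [ 281  136   76   78 1720] (array([0.4335, 0.3299]), (94.47888946533203, 101.59630584716797), 9.887779235839844)
```

Converted, -0.036 m / 0.4 = -0.09, -0.03 m / 0.4 = -0.075.

Emit:
move_tool --deltas '[[[1, -0.0375, 0.005, 0, 0, 0, 0], [1, -0.075, 0.0088, 0, 0, 0, 0], [1, -0.09, 0.0108, 0, 0, 0, 0], [1, -0.09, 0.0108, 0, 0, 0, 0], [1, -0.09, 0.0108, 0, 0, 0, 0]]]'

```text
time_s: 25.12
position: [0.4766, 0.1797, 0.2059]
orientation: [-2.021, -2.403, 0.005]
ft_force: [1.0, -0.1, -0.3]
finger_gap: 1.001
finger_force: 0.0
```

Emit:
move_tool --deltas '[[[1, -0.09, 0.0108, 0, 0, 0, 0], [1, -0.09, 0.0108, 0, 0, 0, 0], [1, -0.09, 0.0108, 0, 0, 0, 0], [1, -0.09, 0.0108, 0, 0, 0, 0], [1, -0.09, 0.0108, 0, 0, 0, 0]]]'

```text
time_s: 25.53
position: [0.5285, 0.0059, 0.2058]
orientation: [-2.021, -2.401, 0.004]
ft_force: [0.5, 0.2, 0.3]
finger_gap: 1.0
finger_force: 0.0
```

Emit:
move_tool --deltas '[[[1, -0.09, 0.0108, 0, 0, 0, 0], [1, -0.09, 0.0108, 0, 0, 0, 0], [1, -0.09, 0.0108, 0, 0, 0, 0], [1, -0.075, 0.0075, 0, 0, 0, 0], [1, -0.03, 0, 0, 0, 0, 0.0277]]]'

```text
time_s: 25.95
position: [0.5701, -0.1425, 0.2052]
orientation: [-2.129, -2.307, 0.005]
ft_force: [0.3, 0.5, -0.3]
finger_gap: 1.003
finger_force: 0.0
```

Emit:
move_tool --deltas '[[[1, 0, 0, 0, 0, 0, 0], [1, 0, 0, 0, 0, 0, 0], [1, 0, 0, 0, 0, 0, 0]]]'

```text
time_s: 26.2
position: [0.5698, -0.1357, 0.2064]
orientation: [-2.12, -2.315, 0.002]
ft_force: [-0.3, 0.7, 0.5]
finger_gap: 0.997
finger_force: 0.0
```

```bash
python3 - <<'E'
from seg import *
s0=r.get_state();P=s0["position"];print(P,s0["orientation"])
p=snap("wrist","w12");p,(H,S,V)=load("w12");u=proj(p,[[.5727,-.1275,.018]])[0].astype(int)
m=np.zeros(V.shape,bool);m[u[1]-62:u[1]+62,u[0]-62:u[0]+62]=1
h,st=blob(m&(S>140)&((H>165)|(H<4)),u);print("pink",u,st,rect(plane(p,h,.018)))
E
```

```text
[ 0.5698 -0.1357  0.2064] [-2.1201 -2.3146  0.0017]
pink [322 171] [ 295  131   56   79 4210] (array([ 0.5726, -0.1275]), (67.29950714111328, 99.76361846923828), 4.960402011871338)
```

Converted, 0.035 m / 0.4 = 0.0875, 0.0079 m / 0.4 = 0.0198.

Emit:
move_tool --deltas '[[[1, 0.0198, 0.0088, 0.05, 0, 0, 0], [1, 0, 0, 0.0875, 0, 0, 0], [1, 0, 0, 0.0875, 0, 0, 0], [1, 0, 0, 0.0875, 0, 0, 0], [1, 0, 0, 0.075, 0, 0, 0]]]'

```text
time_s: 26.67
position: [0.5727, -0.1271, 0.0508]
orientation: [-2.121, -2.316, -0.0]
ft_force: [0.4, 0.1, 0.3]
finger_gap: 1.001
finger_force: 0.0
```

Emit:
move_tool --deltas '[[[1, 0, 0, 0.0375, 0, 0, 0], [1, 0, 0, 0.02, 0, 0, 0], [1, 0, 0, 0, 0, 0, 0], [1, 0, 0, 0, 0, 0, 0], [1, 0, 0, 0, 0, 0, 0]]]'

```text
time_s: 27.08
position: [0.574, -0.1288, 0.0308]
orientation: [2.125, 2.313, 0.001]
ft_force: [0.2, -0.6, -0.0]
finger_gap: 1.001
finger_force: 0.0
```

Converted, 0.01 m / 0.4 = 0.025, -0.0013 m / 0.4 = -0.0033.

Emit:
move_tool --deltas '[[[1, 0.0033, -0.0033, 0.025, 0, 0, 0], [1, 0, 0, 0.02, 0, 0, 0], [1, 0, 0, 0.0125, 0, 0, 0], [1, 0, 0, 0.0063, 0, 0, 0], [1, 0, 0, 0, 0, 0, 0]]]'

```text
time_s: 27.5
position: [0.5714, -0.1279, 0.0033]
orientation: [-2.125, -2.312, 0.002]
ft_force: [0.2, -0.3, 0.5]
finger_gap: 1.001
finger_force: 0.0
```

Emit:
move_tool --deltas '[[[0.9, 0, 0, 0, 0, 0, 0], [0.85, 0, 0, 0, 0, 0, 0], [0.8, 0, 0, 0, 0, 0, 0], [0.75, 0, 0, 0, 0, 0, 0], [0.7, 0, 0, 0, 0, 0, 0]]]' --grip_force 15

```text
time_s: 27.92
position: [0.572, -0.128, 0.0042]
orientation: [-2.126, -2.313, 0.0]
ft_force: [-0.0, 0.7, 0.4]
finger_gap: 0.733
finger_force: 15.2
```

Emit:
move_tool --deltas '[[[0.65, 0, 0, 0, 0, 0, 0], [0.65, 0, 0, 0, 0, 0, 0], [0.65, 0, 0, 0, 0, 0, 0], [0.65, 0, 0, 0, 0, 0, 0]]]' --grip_force 15

```text
time_s: 28.25
position: [0.572, -0.128, 0.0042]
orientation: [-2.126, -2.313, 0.0]
ft_force: [-0.8, -0.7, 3.6]
finger_gap: 0.732
finger_force: 15.0
```

Converted, -0.035 m / 0.4 = -0.0875, -0.03 m / 0.4 = -0.075.

Emit:
move_tool --deltas '[[[0.65, 0, 0, -0.0075, 0, 0, 0], [0.65, 0, 0, -0.025, 0, 0, 0], [0.65, 0, 0, -0.075, 0, 0, 0], [0.65, 0, 0, -0.0875, 0, 0, 0], [0.65, 0, 0, -0.0875, 0, 0, 0]]]' --grip_force 30

```text
time_s: 28.67
position: [0.571, -0.1278, 0.1183]
orientation: [-2.124, -2.311, 0.002]
ft_force: [0.1, -0.1, -0.6]
finger_gap: 0.724
finger_force: 30.0
```

Emit:
move_tool --deltas '[[[0.65, 0, 0, -0.0875, 0, 0, 0], [0.65, 0, 0, -0.0875, 0, 0, 0], [0.65, 0, 0, -0.05, 0, 0, 0], [0.65, 0.05, 0.005, 0, 0, 0, 0], [0.65, 0.085, 0.0088, 0, 0, 0, 0]]]'

```text
time_s: 29.08
position: [0.5731, -0.0774, 0.2095]
orientation: [2.131, 2.303, 0.0]
ft_force: [0.8, -0.0, -0.9]
finger_gap: 0.725
finger_force: 30.0
```

Emit:
move_tool --deltas '[[[0.65, 0.085, 0.0088, 0, 0, 0, 0], [0.65, 0.085, 0.0088, 0, 0, 0, 0], [0.65, 0.085, 0.0088, 0, 0, 0, 0], [0.65, 0.085, 0.0088, 0, 0, 0, 0], [0.65, 0.085, 0.0088, 0, 0, 0, 0]]]'

```text
time_s: 29.5
position: [0.5754, 0.0986, 0.2078]
orientation: [-2.126, -2.312, 0.001]
ft_force: [0.9, 0.7, -0.6]
finger_gap: 0.732
finger_force: 30.0
```

```bash
python3 - <<'E'
from seg import *
p,(H,S,V)=load("w11");m=(S>100)&(H>8)&(H<22)&(V>90)
u=proj(p,[[.58,.354,.013]])[0];print(u);h,st=blob(m,u);print(st,rect(plane(p,h,.013)))
X,st=felt("w11",[.58,.354,.01]);print(st,rect(X))
X,st=felt("w11",[.58,.354,.01]);print(circ(X))
E
```

```text
[432.8249 176.5212]
[ 393  126   84   96 2132] (array([0.5789, 0.3548]), (95.91788482666016, 126.05484771728516), 10.405311584472656)
[ 401  133   65   81 4583] (array([0.5796, 0.3553]), (74.97442626953125, 106.45242309570312), 10.380870819091797)
(array([0.5807, 0.3556]), np.float64(0.05823414008055035))
```

Converted, 0.034 m / 0.4 = 0.085, 0.0035 m / 0.4 = 0.0088.

Emit:
move_tool --deltas '[[[0.65, 0.085, 0.0088, 0, 0, 0, 0], [0.65, 0.085, 0.0088, 0, 0, 0, 0], [0.65, 0.085, 0.0088, 0, 0, 0, 0], [0.65, 0.085, 0.0088, 0, 0, 0, 0], [0.65, 0.085, 0.0088, 0, 0, 0, 0]]]'

```text
time_s: 29.92
position: [0.5786, 0.2694, 0.2078]
orientation: [-2.126, -2.312, 0.001]
ft_force: [0.7, -0.1, -0.7]
finger_gap: 0.728
finger_force: 30.0
```

Emit:
move_tool --deltas '[[[0.65, 0.085, 0.0088, 0, 0, 0, 0], [0.65, 0.0625, 0.0063, 0, 0, 0, 0], [0.65, 0.0375, 0.0025, 0, 0, 0, -0.0306], [0.65, 0, 0, 0, 0, 0, 0], [0.65, 0, 0, 0, 0, 0, 0]]]'

```text
time_s: 30.33
position: [0.5792, 0.3427, 0.2072]
orientation: [-2.012, -2.412, 0.002]
ft_force: [0.2, -0.4, -0.7]
finger_gap: 0.727
finger_force: 30.0
```

Emit:
move_tool --deltas '[[[0.65, 0, 0, 0.075, 0, 0, 0], [0.65, 0, 0, 0.0875, 0, 0, 0], [0.65, 0, 0, 0.0875, 0, 0, 0], [0.65, 0, 0, 0.05, 0, 0, 0], [0.65, 0, 0, 0, 0, 0, 0]]]'

```text
time_s: 30.75
position: [0.578, 0.3384, 0.0829]
orientation: [-2.016, -2.407, 0.013]
ft_force: [-0.3, -0.1, -0.4]
finger_gap: 0.729
finger_force: 30.0
```

Emit:
move_tool --deltas '[[[0.65, 0, 0, 0.025, 0, 0, 0], [0.65, 0, 0, 0, 0, 0, 0], [0.65, 0, 0, 0, 0, 0, 0], [0.65, 0, 0, 0, 0, 0, 0]]]'

```text
time_s: 31.08
position: [0.5807, 0.3425, 0.0787]
orientation: [2.013, 2.411, 0.003]
ft_force: [0.2, 1.1, -1.1]
finger_gap: 0.728
finger_force: 30.0
```

Converted, 0.02 m / 0.4 = 0.05, 0.0121 m / 0.4 = 0.0303.

Emit:
move_tool --deltas '[[[0.65, 0.0303, 0.0013, 0, 0, 0, 0], [0.65, 0, 0, 0.05, 0, 0, 0], [0.65, 0, 0, 0.05, 0, 0, 0], [0.65, 0, 0, 0.025, 0, 0, 0], [0.65, 0, 0, 0.0125, 0, 0, 0]]]'

```text
time_s: 31.5
position: [0.5775, 0.3549, 0.0211]
orientation: [-2.011, -2.412, 0.002]
ft_force: [-0.1, 0.6, -0.8]
finger_gap: 0.73
finger_force: 30.0
```

Emit:
move_tool --deltas '[[[0.65, 0, 0, 0, 0, 0, 0], [0.65, 0, 0, 0, 0, 0, 0], [0.65, 0, 0, 0, 0, 0, 0]]]'

```text
time_s: 31.75
position: [0.5787, 0.3548, 0.0231]
orientation: [-2.013, -2.412, -0.002]
ft_force: [-0.6, 0.1, -1.0]
finger_gap: 0.728
finger_force: 30.0
```

Converted, 0.005 m / 0.4 = 0.0125, 0.003 m / 0.4 = 0.0075.

Emit:
move_tool --deltas '[[[0.65, 0, 0, 0.0125, 0, 0, 0], [0.65, 0, 0, 0.0075, 0, 0, 0], [0.65, 0, 0, 0.005, 0, 0, 0], [0.65, 0, 0, 0, 0, 0, 0], [0.65, 0, 0, 0, 0, 0, 0]]]'

```text
time_s: 32.17
position: [0.5781, 0.3543, 0.0119]
orientation: [-2.012, -2.412, 0.001]
ft_force: [0.1, -0.0, -0.4]
finger_gap: 0.728
finger_force: 30.0
```

Emit:
move_tool --deltas '[[[0.65, 0, 0, 0.0025, 0, 0, 0], [0.65, 0, 0, 0, 0, 0, 0], [0.65, 0, 0, 0, 0, 0, 0]]]'

```text
time_s: 32.42
position: [0.5782, 0.3543, 0.0111]
orientation: [-2.012, -2.412, 0.0]
ft_force: [0.1, 0.5, -1.2]
finger_gap: 0.731
finger_force: 30.0
```

Emit:
move_tool --deltas '[[[0.65, 0, 0, 0.0025, 0, 0, 0], [0.65, 0, 0, 0, 0, 0, 0], [0.65, 0, 0, 0, 0, 0, 0]]]'

```text
time_s: 32.67
position: [0.5783, 0.3545, 0.0103]
orientation: [-2.012, -2.412, -0.0]
ft_force: [-1.1, -0.1, 1.0]
finger_gap: 0.725
finger_force: 30.0
```

Converted, 0.0007 m / 0.4 = 0.0018.

Emit:
move_tool --deltas '[[[0.65, 0, 0, 0.0018, 0, 0, 0], [0.65, 0, 0, 0, 0, 0, 0], [0.65, 0, 0, 0, 0, 0, 0]]]'

```text
time_s: 32.92
position: [0.5783, 0.3544, 0.0103]
orientation: [-2.013, -2.412, -0.0]
ft_force: [-1.9, -0.9, 8.1]
finger_gap: 0.727
finger_force: 30.0
```

Seated. Release, back off and look with the last picture.

Emit:
move_tool --deltas '[[[0.75, 0, 0, 0, 0, 0, 0], [0.78, 0, 0, 0, 0, 0, 0], [0.83, 0, 0, 0, 0, 0, 0], [0.88, 0, 0, 0, 0, 0, 0], [0.92, 0, 0, 0, 0, 0, 0]]]'

```text
time_s: 33.33
position: [0.5781, 0.3543, 0.0092]
orientation: [-2.012, -2.412, 0.001]
ft_force: [-0.4, 0.4, -0.1]
finger_gap: 0.896
finger_force: 0.0
```

Emit:
move_tool --deltas '[[[0.92, 0, 0, 0, 0, 0, 0], [0.92, 0, 0, -0.0125, 0, 0, 0], [0.92, 0, 0, -0.0375, 0, 0, 0], [0.95, 0, 0, -0.0875, 0, 0, 0], [1, 0, 0, -0.1, 0, 0, 0]]]'

```text
time_s: 33.75
position: [0.5769, 0.3535, 0.1036]
orientation: [-2.011, -2.411, 0.007]
ft_force: [1.0, 0.7, -0.3]
finger_gap: 0.973
finger_force: 0.0
```

Emit:
move_tool --deltas '[[[1, 0, 0, -0.1, 0, 0, 0], [1, 0, 0, -0.1, 0, 0, 0], [1, -0.05, 0, -0.0875, 0, 0, 0], [1, -0.0875, 0, -0.075, 0, 0, 0], [1, -0.0875, 0, -0.075, 0, 0, 0]]]'

```text
time_s: 34.17
position: [0.5929, 0.2725, 0.2761]
orientation: [-2.01, -2.414, -0.002]
ft_force: [1.8, -1.3, -0.3]
finger_gap: 1.001
finger_force: 0.0
```

Emit:
move_tool --deltas '[[[1, -0.0875, 0, -0.075, 0, 0, 0], [1, -0.0875, 0, -0.05, 0, 0, 0], [1, -0.05, 0, 0, 0, 0, 0], [1, 0, 0, 0, 0, 0, 0], [1, 0, 0, 0, 0, 0, 0]]]'

```text
time_s: 34.58
position: [0.6089, 0.1858, 0.3213]
orientation: [2.016, 2.409, 0.0]
ft_force: [-0.1, 0.6, -0.4]
finger_gap: 1.001
finger_force: 0.0
```

```bash
python3 - <<'E'
from seg import *
s0=r.get_state();P=s0["position"];print(P,s0["time_s"])
p=snap("wrist","w13");a=cv2.imread("pics/w13_raw.png")
p,(H,S,V)=load("w13")
def roi(x,k):
    s=proj(p,[x])[0];m=np.zeros(V.shape,bool);u,v=s.astype(int);m[max(v-k,0):v+k,max(u-k,0):u+k]=1;return s,m
s,m=roi([.579,.3545,.024],50);h,st=blob(m&(S>140)&((H>165)|(H<4)),s);print("pink",s,st,rect(plane(p,h,.024)))
p2=snap("scene","s13");b=cv2.imread("pics/s13_raw.png")[160:300,190:390]
cv2.imwrite("pics/fin.png",np.vstack([cv2.resize(a[:260],(640,260)),cv2.resize(b[:,:],(457,320))if 0 else cv2.copyMakeBorder(cv2.resize(b,(457,320)),0,0,0,183,0)]))
E
```

```text
[0.6089 0.1858 0.3213] 34.5833
pink [318.9801  45.8666] [ 295    6   48   78 3614] (array([0.5781, 0.3543]), (67.7820053100586, 100.96214294433594), 10.241031646728516)
```

View pics/fin.png

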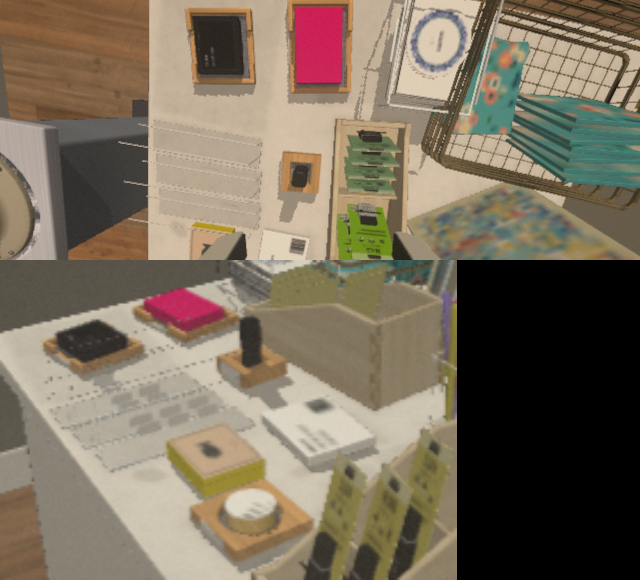

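The final view shows all four seated level: pad (220,47), pink carton (318,45), stamp upright (300,175) and tape roll in the round tray (lower half, (250,510)). The yellow carton and white pack look unmoved.

```bash
python3 -c "
from plant import r
print(r.job_done())"
```

```text
the job is handed in; nothing more can be done
None
```

The roller stamp, tape roll, ink pad and pink carton are each in their own display tray, moved in that order; the final pictures show them level and released, the yellow carton and white pack untouched, and the job was handed in at about 35 s.

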